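Pop an electronic price tag out of its charging dock and slide it into the label rail

ROBOT

A 7-joint arm with a two-finger parallel gripper is mounted at the origin on a cart in front of the work surface, level with it; the furniture and walls round the work are solid. World frame = base frame: x ahead of the robot, y to its left, z up, the work surface at z = 0. Lengths are in m, angles in rad, forces in N, time in s.
With the tool pointing down it reaches from about 0.425 to 0.925 m from the base axis. Payload 6.8 kg.
Tool frame: the origin (TCP) lies midway between the tips of the shut fingers; the grasp point (between the pads) lies 19 mm behind it (bot.pinch_z is the distance from the TCP to the grasp point, in m); x points along the fingers, y is the direction in which the jaws open and shut, and the axes are right-handed (so a half turn about x gives the same grasp; the last joint's range is limited). The gripper opens to 85 mm and grips with 20 to 120 N. Pads are 22 mm wide; open, the fingers measure 114 mm over their backs; the gripper's body (76 mm by 85 mm) begins 54 mm behind the grasp point. The pads swing forward as they close: fully open they stand 13 mm farther back than shut.
Start: joints at [1.211, 0.477, 0.022, 1.555, -0.011, 1.109, -0.083], TCP at [0.168, -0.654, 0.231] pointing down, gripper open.
Joint ranges: [-2.96, 2.96], [-0.34, 2.1], [-1.41, 1.46], [0.24, 2.44], [-1.37, 4.51], [0.17, 1.92], [-2.96, 2.96]. Speed limits (rad/s): [2.39, 2.39, 3.14, 3.14, 3.14, 3.14, 3.14].

INTERFACE

Orientations are given as a unit quaternion [w, x, y, z].
In Python, from station import bot gives the robot as it stands. The module is installed in compiled form; this text tells all that it offers.
- The arm moves only by the tool step_arm, never from a script. Its argument "plan" is a list of rows, each a list of 6 numbers: the shift along the tool's x, y, z in units of 40 mm (1.0 is 40 mm), then the turn, a rotation vector about the tool's x, y, z in units of 360 degrees (1.0 is 360 degrees). In form: [[dx, dy, dz, ax, ay, az], ...]. A call has 1 to 8 rows; each row shifts and turns the commanded pose from where the row before left it, along the tool's axes as they then stand; what a row does not reach is not made up. A row lasts 1/8 s, in which the tool goes at most 62.5 mm and 10.7 degrees, less where a joint would pass 70% of its speed; a pose out of reach is approached as far as the arm can. A call with a number of a shift or a turn outside -1 to 1 is refused whole. A call with a gripper value outside its range is refused whole. "fingers" is the closure, from -1 (fully open) to 1 (shut), set as the call begins (left out, the last holds). The fingers move at their own pace and stop on an object; "force" is the grip in N (left out, the last holds). Time passes only in rows, so rows that do not move let the fingers close. It gives the time, the measured TCP pose, the force and the opening at its end, in the units of the state.
- bot.get_obs(): the state, without advancing time (a new reading comes with each control period).
- bot.read_camera(name): name is "scene" or "top" or "wrist"; returns (picture, depth): 384x512x3 uint8, red, green, blue; 384x512 float32, m along the optical axis (not along the pixel's ray), 0 where there is no reading.
- bot.camera_model(name): a dict with "mtx" (3x3 intrinsics, pixels), "origin" and "rotation" of the camera in the world; the wrist camera has in their place "T_tool_cam" (4x4, takes a point from camera to tool coordinates, whose origin is the TCP and whose axes are the tool frame's). Camera axes: x right, y up, looking along -z (the intrinsics and any distortion apply to the point x, -y, -z); pixel columns grow to the right and rows downward; lengths in m; the calibration is good to about 2 mm. A picture is of the moment at which its call begins: read the wrist's pose just before it. camera_model takes no time and is no camera call.
- bot.hand_in(): hands the job in, once; it reports no verdict.
The state is a dict: "t": time; "q": joint angles; "joint_vel": joint speeds; "joint_torque": joint torques, N m; "eef_pos": TCP position; "tool_rot": TCP orientation; "contact_force": force on the tool from outside, world axes, zero at the start; "torque": the same for the moment, N m; "gripper_width": opening from 0.0 (shut) to 1.0 (fully open).
Only numpy, scipy, OpenCV 4.12 (cv2) and the standard library are available. Lean on these libraries where they do the work, as an engineer would, in place of code of your own. Each camera call takes 0.05 s, during which the arm holds its last target.

TASK

Take the yellow price tag from the leaning push-to-release charging dock: press it in until it lets go and springs out, then pull it out and slide it foot-down into the label rail from the rail's open end, all the way home against the stop, and let go. A cheese drum stands in the way at the rail's open end: set it aside, upright on the slate. Leave the blue tag latched in the dock and do not disturb the other things.

Things in the scene. Friction and masses are not known exactly. Their poses are not given: they have to be found in the camera images.
- dock_block: White charging dock, fixed. Origin: centre of its flat upper face, 52 (x) x 110 (y) mm, 99 mm above the slate, where two slots open. z points out of the slots, 30 degrees from vertical, leaning roughly to the right (-y of the room); y along the row of two slots; x across the tags' thickness. 92 mm deep. It holds a yellow and a blue tag, either way round; latched, each stands 8 mm proud and cannot be pulled out.
- bay_l (a point): Centre of the slot at y = +27 mm of the dock's upper face. To release a tag push it in along the slot: its catches let go after about 6 mm, the hard stop is at 10 mm; it takes 6 to 9 N, so press 8 to 9 mm. When the push is taken away a damped spring lifts it in about 0.7 s.
- bay_r (a point): Centre of the slot at y = -27 mm of the dock's upper face. A released tag rests 42 mm proud of the face (34 mm above its latched place), its foot 34 mm inside, and lifts out freely along the slot. Once released, a slot does not latch again.
- tag_yellow: Yellow double-sided price tag, loose, about 70 g: plate 12 mm thick (x), 44 wide (y), 76 high (z), the same after a half turn. At the bottom a foot 24 (x) x 26 (y) x 6 mm high juts 6 mm out of both faces. Origin: centre of the foot's underside, z up through the tag. Starts latched in a slot, its axes along dock_block's, its origin at z = -68 mm there.
- tag_blue: Blue tag, otherwise like the yellow one, latched in the other slot; it must stay latched there.
- label_rail: Aluminium rail, fixed, flat on the slate; origin on its underside, track along y, open only at -y. Track floor 6 mm up, from y = -105 to +75 mm; channel for the foot 27 mm wide, 9 high; above it two lips (15 to 19 mm up) leave a 15.2 mm slit for the plate, so the foot cannot enter from above. Outer width 44 mm.
- rail_mouth (a point): Centre of the rail's open end on the track floor: x = 0, y = -105, z = 6 mm of label_rail. From here to y = -75 mm walls and lips narrow (slit about 28 mm wide at the end, outer width about 56 mm) and guide a tag in.
- rail_home (a point): Where the tag's origin is when fully home: x = 0, y = +53, z = 6 mm of label_rail; the tag is upright, its y axis along the rail's, its 44 mm wide plate against the black stop (34 mm high, inner face at y = +75 mm).
- drum: Loose pale cheese drum, firm, 62 mm diameter, 72 tall, about 0.2 kg; origin: centre of its underside. Its centre is 40 to 55 mm outside the rail's open end. Free slate lies on both sides of it: the front edge is at x = 0.432 m, cheese wheels (up to 70 mm high) at y below 0.005 m, the wire slicer on the left; the dock juts out 25 mm before the centre of its upper face.
- wire_slicer: Fixed wire slicer with a marble board 204 x 186 mm. Its wire bow stands half raised towards the robot: keep out of x from -90 to +110 mm, y from -130 to +140 mm of its origin (under the board, axes as the world's), up to 155 mm high.
- price_stand: Bystander, loose: price stand with a black card 75 mm wide, 106 mm tall, round foot 42 mm across, just beyond the rail's stop end. Origin: centre of its underside.
- ash_brick: Bystander, loose: grey ashed cheese, a truncated pyramid 57 x 63 x 54 mm, just beyond the rail's stop end. Origin: centre of its underside.
- honey_jar: Bystander, loose: honey jar 71 mm diameter, 110 mm tall, behind the dock. Origin: centre of its underside.

How it is judged:
On the way, in this order (a step that is already met when the one before it is completed fails the run):
1. the yellow tag has been pressed in at least 5 mm past its latched place in the dock (z of tag_yellow in the frame of dock_block below -0.073 m and distance between tag_yellow and dock_block below 0.1 m).
2. the yellow tag has sprung out at least 28 mm above its latched place, still in the dock (z of tag_yellow in the frame of dock_block between -0.04 and -0.015 m and distance between tag_yellow and dock_block below 0.06 m and angle between the z axis of tag_yellow and the z axis of dock_block, either way round below 0.12 rad), for 0.1 s.
3. the yellow tag's foot is in the rail's track, under the lips (x of tag_yellow in the frame of label_rail between -0.004 and 0.004 m and z of tag_yellow in the frame of label_rail between 0.003 and 0.0105 m and angle between the y axis of tag_yellow and the y axis of label_rail, either way round below 0.12 rad and angle between tag_yellow's own z axis and vertical below 0.12 rad and y of tag_yellow in the frame of label_rail between -0.08 and 0.063 m), for 0.1 s.
At the end, for the whole second after the job is handed in: The yellow tag stands upright in the label rail (foot under the lips, within 4 mm of the track's centre line, within 7 degrees), its edge within 4.5 mm of the stop, at rest and released; the blue tag is still latched in its bay; the cheese drum stands upright at rest on the slate (x of tag_yellow in the frame of label_rail between -0.004 and 0.004 m and z of tag_yellow in the frame of label_rail between 0.003 and 0.0105 m and angle between the y axis of tag_yellow and the y axis of label_rail, either way round below 0.12 rad and angle between each of tag_yellow, drum's own z axis and vertical below 0.12 rad and y of tag_yellow in the frame of label_rail between 0.0485 and 0.057 m and linear speed of tag_yellow below 0.01 m/s and contact force between the fingers and tag_yellow below 0.05 N and z of tag_blue in the frame of dock_block between -0.071 and -0.064 m and linear speed of drum below 0.02 m/s and height (world z) of drum between -0.006 and 0.006 m); the robot touches nothing.
It fails at once if the blue tag is moved more than 12 mm (distance of tag_blue from where it was at the start of the episode above 0.012 m).
It fails at once if the cheese drum is tipped by more than 35 degrees (angle between drum's own z axis and vertical above 0.6 rad).
It fails at once if a bystander (price stand, ash brick) is shifted more than 25 mm or tipped (distance of any of price_stand, ash_brick from where it was at the start of the episode above 0.025 m or angle between any of price_stand, ash_brick's own z axis and vertical above 0.35 rad).
It fails at once if a bystander (honey jar) is shifted more than 25 mm or tipped (distance of honey_jar from where it was at the start of the episode above 0.025 m or angle between honey_jar's own z axis and vertical above 0.35 rad).
It also fails if it takes over 72 s, if anything falls off the work surface, if the arm or the gripper's body presses on something with over 40 N, if the wrist force passes 120 N, or if a joint passes its speed limit or range.

## Working session

There is one attempt and no reset: what is moved stays moved. The work goes in short steps, Python scripts to look and compute and a tool call to move; the robot and the scene stay as the last step left them, time stands still between calls to the robot, and variables do not carry over. Pictures are saved under pics/ and viewed, and the job is handed in when it is done.

Besides the shell and the picture viewer there is one more tool, called after "Request:" as name(argument=value, ...), one argument or row to a line, values as JSON. step_arm: Moves the arm, as the interface text tells. Shifts and turns lie within -1 to 1; 1 stands for 40 mm of shift or 360 degrees of turn. Its arguments: {"type":"object","properties":{"plan":{"type":"array"},"fingers":{"type":"number"},"force":{"type":"number"}},"required":["plan"]}

```bash
ls; mkdir -p pics; cat > h.py <<'E'
import numpy as np, cv2
from station import bot
from scipy.spatial.transform import Rotation as R
def rot(q): return R.from_quat([q[1],q[2],q[3],q[0]]).as_matrix()
def shot(name,fn):
    o=bot.get_obs(); p,d=bot.read_camera(name); p=np.array(p); d=np.array(d)
    cv2.imwrite('pics/'+fn+'.png',p[:,:,::-1]); m=bot.camera_model(name)
    if 'T_tool_cam' in m:
        T=np.eye(4);T[:3,:3]=rot(o['tool_rot']);T[:3,3]=o['eef_pos'];T=T@np.array(m['T_tool_cam'])
    else:
        T=np.eye(4);T[:3,:3]=np.array(m['rotation']) if np.array(m['rotation']).shape==(3,3) else rot(m['rotation']);T[:3,3]=m['origin']
    np.savez('pics/'+fn+'.npz',p=p,d=d,T=T,K=np.array(m['mtx']),dist=np.array(m.get('distortion',m.get('dist',[0]*5)),float))
    return p,d,T,np.array(m['mtx'])
def load(fn):
    z=np.load('pics/'+fn+'.npz'); return z['p'],z['d'],z['T'],z['K']
def cloud(d,T,K):
    v,u=np.mgrid[:d.shape[0],:d.shape[1]]
    x=(u-K[0,2])/K[0,0]*d; y=(v-K[1,2])/K[1,1]*d
    P=np.stack([x,-y,-d],-1)@T[:3,:3].T+T[:3,3]; P[d<=0]=np.nan; return P
def proj(X,T,K):
    c=(np.asarray(X)-T[:3,3])@T[:3,:3]; z=-c[...,2]
    return np.stack([K[0,0]*c[...,0]/z+K[0,2],K[1,1]*(-c[...,1])/z+K[1,2]],-1)
E
python3 - <<'E'
from h import *
print(bot.get_obs())
for n in ['scene','top','wrist']:
    print(n,bot.camera_model(n)); p,d,T,K=shot(n,n+'0'); print((d>0).mean(),d.max())
E
```

```text
pics
{'t': 0.0, 'q': array([ 1.21094837,  0.47781586,  0.02234821,  1.55642393, -0.01146776,
        1.10933451, -0.08310373]), 'joint_vel': array([ 0.002132  , -0.00107758, -0.00095573,  0.0004412 , -0.00200935,
       -0.00026889,  0.00111887]), 'joint_torque': array([ 5.57537132e-04, -5.96438920e+01,  1.60790998e+00, -2.81190044e+01,
        1.24860794e-02,  9.21176921e-03, -4.13003050e-06]), 'eef_pos': array([ 0.16796544, -0.65315956,  0.23032696]), 'tool_rot': array([-0.0881405 , -0.70136908, -0.08941995,  0.70165287]), 'contact_force': array([-0.99855789,  0.28467656, -0.1933411 ]), 'torque': array([-0.0110932 ,  0.00434112, -0.04996362]), 'gripper_width': 1.0006849652643097}
scene {'mtx': array([[457.75994941,   0.        , 260.48434016],
       [  0.        , 457.75994941, 189.9052867 ],
       [  0.        ,   0.        ,   1.        ]]), 'origin': array([0.17239515, 0.81305673, 0.88660413]), 'rotation': array([-0.30184632, -0.11185249,  0.33608903,  0.88511129])}
0.99603271484375 3.5429564
top {'mtx': array([[479.32733809,   0.        , 254.56288904],
       [  0.        , 479.32733809, 197.31417903],
       [  0.        ,   0.        ,   1.        ]]), 'origin': array([0.46840439, 0.24543949, 1.03312973]), 'rotation': array([ 0.7101444 ,  0.06146749, -0.05441026, -0.69925404])}
0.9960072835286459 1.7684745
wrist {'mtx': array([[312.3402768 ,   0.        , 257.24917563],
       [  0.        , 312.3402768 , 188.32133947],
       [  0.        ,   0.        ,   1.        ]]), 'T_tool_cam': array([[ 5.04076978e-04,  3.16043951e-01, -9.48744416e-01,
        -1.42451478e-01],
       [ 9.99999841e-01,  8.06544609e-05,  5.58176937e-04,
         4.23668405e-05],
       [ 2.52928914e-04, -9.48744546e-01, -3.16043860e-01,
        -8.12766842e-02],
       [ 0.00000000e+00,  0.00000000e+00,  0.00000000e+00,
         1.00000000e+00]])}
0.9957021077473959 1.566579
```

View pics/scene0.png

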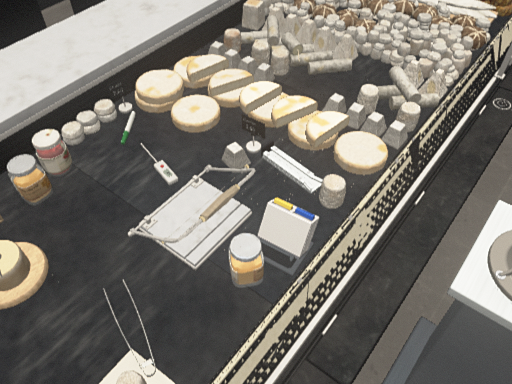

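View pics/top0.png

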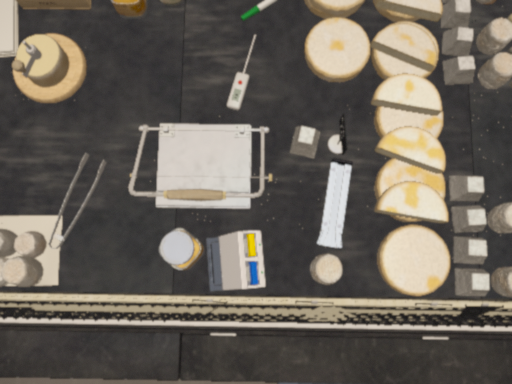

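View pics/wrist0.png

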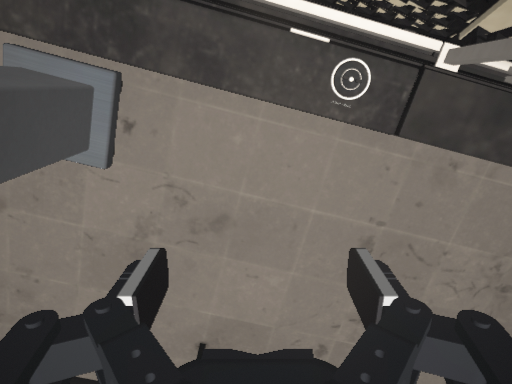

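```bash
python3 - <<'E'
from h import *
for n in ['scene0','top0']:
    p,d,T,K=load(n); P=cloud(d,T,K); hsv=cv2.cvtColor(p,cv2.COLOR_RGB2HSV)
    # table check
    print(n, 'K dist', np.load('pics/'+n+'.npz')['dist'])
    roi=(P[...,0]>.40)&(P[...,0]<.8)&(P[...,1]<.5)&(P[...,1]>-.1)
    zz=P[...,2][roi&(abs(P[...,2])<.01)]; print('table z',np.median(zz))
    for nm,lo,hi in [('yellow',(20,150,150),(32,255,255)),('blue',(100,120,60),(125,255,255))]:
        m=(cv2.inRange(hsv,lo,hi)>0)&roi&(P[...,2]>.08)
        Q=P[m]; v,u=np.nonzero(m); print(nm,len(Q),np.nanmean(Q,0),Q[:,2].min(),Q[:,2].max(),u.mean(),v.mean())
# height map from both at 1mm
import sys
p,d,T,K=load('top0'); 
big=cv2.resize(p[150:320,140:480],None,fx=2.35,fy=2.35,interpolation=cv2.INTER_CUBIC); cv2.imwrite('pics/topz.png',big[:,:,::-1])
p,d,T,K=load('scene0'); 
big=cv2.resize(p[100:300,200:420],None,fx=3,fy=3,interpolation=cv2.INTER_CUBIC); cv2.imwrite('pics/scenez.png',big[:,:,::-1])
E
```

```text
scene0 K dist [0. 0. 0. 0. 0.]
table z 0.0015556138989082369
yellow 53 [0.52795943 0.26565618 0.10582688] 0.1009041388730133 0.1127090415361156 282.1132075471698 203.43396226415095
blue 106 [0.47250215 0.25915227 0.106787  ] 0.10050032323076286 0.11215227649282766 304.54716981132077 213.33018867924528
top0 K dist [0. 0. 0. 0. 0.]
table z -0.0005834395411294935
yellow 160 [0.52857119 0.2646618  0.1048766 ] 0.08345798328743792 0.11090574497601469 249.31875 244.975
blue 144 [0.47614521 0.25607689 0.10582605] 0.1005974839085344 0.11043932882671337 253.27777777777777 272.5208333333333
```

View pics/topz.png

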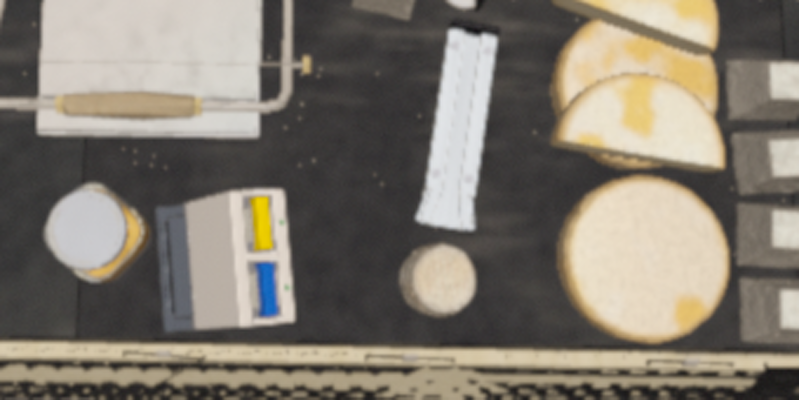

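View pics/scenez.png

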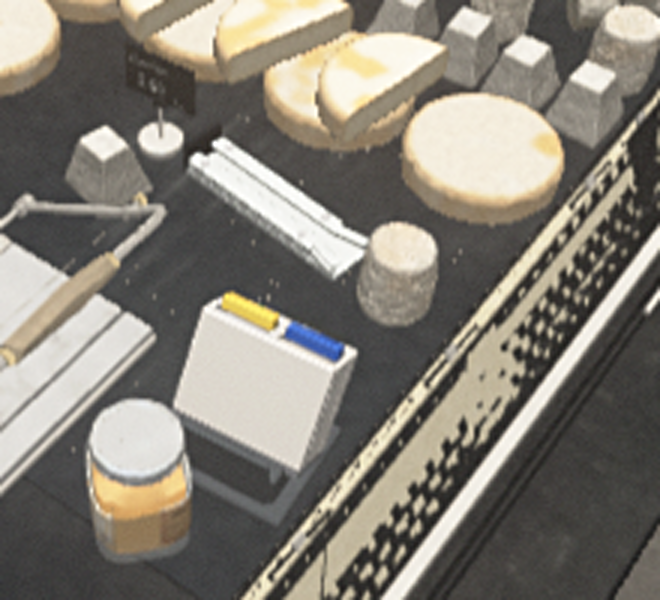

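```bash
cat > fit.py <<'E'
from h import *
def feats(n):
    p,d,T,K=load(n); P=cloud(d,T,K); hsv=cv2.cvtColor(p,cv2.COLOR_RGB2HSV)
    X,Y,Z=P[...,0],P[...,1],P[...,2]
    # drum top
    m=(X>.43)&(X<.54)&(Y>.02)&(Y<.17)&(Z>.06)&(Z<.085)
    if m.sum()>20:
        Q=P[m].astype(np.float32); c,r=cv2.minEnclosingCircle(Q[:,:2].copy()); print(n,'drum top',len(Q),np.median(Q[:,2]),c,r,Q[:,:2].mean(0))
    # rail
    m=(X>.5)&(X<.75)&(Y>.0)&(Y<.17)&(Z>.010)&(Z<.026)
    k,l,s,cc=cv2.connectedComponentsWithStats(m.astype(np.uint8))
    i=1+np.argmax(s[1:,4]); Q=P[l==i]; 
    top=Q[(Q[:,2]>.015)]
    r=cv2.minAreaRect(top[:,:2].astype(np.float32)); print(n,'rail',len(top),np.median(top[:,2]),r); print(cv2.boxPoints(r))
feats('top0');feats('scene0')
E
python3 fit.py
```

```text
top0 drum top 623 0.06984563 (0.48659268021583557, 0.10767367482185364) 0.0286887064576149 [0.48636672 0.10803678]
top0 rail 1056 0.01845419845529095 ((0.6249551773071289, 0.083224818110466), (0.049792710691690445, 0.18027842044830322), 80.0669174194336)
[[0.5318726  0.07425049]
 [0.70944864 0.04315284]
 [0.7180378  0.09219915]
 [0.5404617  0.1232968 ]]
scene0 drum top 355 0.07155884 (0.4861754775047302, 0.1100284531712532) 0.03079955279827118 [0.48318133 0.1127587 ]
scene0 rail 626 0.020191703106631376 ((0.626478374004364, 0.08504227548837662), (0.04954971373081207, 0.18485334515571594), 80.7446060180664)
[[0.53127027 0.07545544]
 [0.7137171  0.04572447]
 [0.7216865  0.09462911]
 [0.53923965 0.12436008]]
```

```bash
cat > mv.py <<'E'
from h import *
import sys
def tool(yaw_vec, down=np.array([0,0,-1.])):
    # tool x along down, tool y near yaw_vec
    x=down/np.linalg.norm(down); y=np.array(yaw_vec,float); y-=x*(x@y); y/=np.linalg.norm(y)
    return np.stack([x,y,np.cross(x,y)],1)
def rel(pos,Rm,o=None):
    o=o or bot.get_obs(); R0=rot(o['tool_rot']); dp=R0.T@(np.array(pos)-o['eef_pos'])
    rv=R.from_matrix(R0.T@Rm).as_rotvec()
    dp2=Rm.T@(np.array(pos)-o['eef_pos'])
    print('t',o['t'],'pos',o['eef_pos'],'shift u (old axes)',(dp/.04).round(3),'(new axes)',(dp2/.04).round(3),'turn u',(rv/2/np.pi).round(4),'deg',np.degrees(np.linalg.norm(rv)).round(1),'rows: ',np.ceil(max(abs(dp))/.04),np.ceil(np.degrees(np.linalg.norm(rv))/10.6))
E
python3 - <<'E'
from mv import *
print(rot(bot.get_obs()['tool_rot']).round(3))
rel([0.40,0.13,0.33],tool([0,1,0]))
rel([0.44,0.05,0.33],tool([0,1,0]))
E
```

```text
[[-0.     0.249 -0.968]
 [ 0.001 -0.968 -0.249]
 [-1.    -0.001  0.   ]]
t 0.15 pos [ 0.1680554  -0.65329195  0.23055411] shift u (old axes) [ -2.462 -17.524 -10.494] (new axes) [-2.486 19.582  5.799] turn u [-4.599e-01 -3.000e-04  1.000e-04] deg 165.6 rows:  18.0 16.0
t 0.15 pos [ 0.1680554  -0.65329195  0.23055411] shift u (old axes) [ -2.466 -15.338 -10.965] (new axes) [-2.486 17.582  6.799] turn u [-4.599e-01 -3.000e-04  1.000e-04] deg 165.6 rows:  16.0 16.0
```

```bash
python3 - <<'E'
from mv import *
for n in ['top0','scene0']:
    p,d,T,K=load(n); P=cloud(d,T,K); X,Y,Z=P[...,0],P[...,1],P[...,2]
    for a in np.arange(.28,.46,.02):
        m=(X>a)&(X<a+.02)&(abs(Y)<.35)
        if m.sum(): print(n,round(a,2),m.sum(),np.nanpercentile(Z[m],[1,50,99,100]).round(3))
    m=(Z>.012)&(X>.5)&(X<.8)&(Y>.18)&(Y<.5); print('slicer',np.nanpercentile(P[m],[1,99],axis=0).round(3))
E
```

```text
top0 0.28 2634 [-0.145 -0.14  -0.135 -0.132]
top0 0.3 2606 [-0.146 -0.14  -0.135 -0.133]
top0 0.32 2093 [-0.221 -0.141 -0.105 -0.103]
top0 0.34 2711 [-0.133 -0.111 -0.102 -0.1  ]
top0 0.36 2121 [-0.114 -0.076 -0.058 -0.046]
top0 0.38 2442 [-0.063 -0.041 -0.024 -0.019]
top0 0.4 2694 [-0.025 -0.002  0.008  0.011]
top0 0.42 2885 [-0.02  -0.002  0.028  0.045]
top0 0.44 2878 [-0.004  0.003  0.109  0.114]
slicer [[0.503 0.241 0.014]
 [0.793 0.496 0.15 ]]
scene0 0.28 1627 [-0.143 -0.138 -0.134 -0.131]
scene0 0.3 1601 [-0.143 -0.138 -0.134 -0.132]
scene0 0.32 1999 [-0.163 -0.138 -0.102 -0.099]
scene0 0.34 1533 [-0.131 -0.109 -0.101 -0.099]
scene0 0.36 2256 [-0.112 -0.076 -0.049 -0.04 ]
scene0 0.38 2473 [-0.247 -0.039 -0.018 -0.013]
scene0 0.4 2066 [-0.023 -0.     0.01   0.015]
scene0 0.42 1770 [-0.005  0.001  0.055  0.072]
scene0 0.44 2389 [-0.002  0.027  0.11   0.114]
slicer [[0.501 0.243 0.014]
 [0.786 0.498 0.151]]
```

```bash
cat >> mv.py <<'E'
def rows(poses):
    """poses list of (pos,R); first=current. prints rows"""
    out=[]
    for (p0,R0),(p1,R1) in zip(poses[:-1],poses[1:]):
        out.append(np.r_[R0.T@(p1-p0)/.04, R.from_matrix(R0.T@R1).as_rotvec()/2/np.pi])
    return np.array(out)
E
python3 - <<'E'
from mv import *
o=bot.get_obs(); p0=o['eef_pos']; h0=np.arctan2(p0[1],p0[0]); r0=np.hypot(*p0[:2]); 
p1=np.array([.47,.16,.25]); h1=np.arctan2(p1[1],p1[0]); r1=np.hypot(*p1[:2])
N=24; ps=[]
for s in np.linspace(0,1,N+1):
    h=h0+s*(h1-h0); r=r0+s*(r1-r0); z=p0[2]+s*(p1[2]-p0[2])+.06*np.sin(np.pi*s); yaw=np.radians(-75.6+165.6*s)
    ps.append((np.array([r*np.cos(h),r*np.sin(h),z]),tool([np.cos(yaw),np.sin(yaw),0])))
print(rows(ps).round(3))
E
```

```text
[[-0.216 -0.225 -1.144 -0.019  0.     0.   ]
 [-0.213 -0.166 -1.141 -0.019  0.     0.   ]
 [-0.206 -0.108 -1.135 -0.019  0.     0.   ]
 [-0.196 -0.05  -1.127 -0.019  0.     0.   ]
 [-0.183  0.006 -1.115 -0.019  0.     0.   ]
 [-0.168  0.061 -1.101 -0.019  0.     0.   ]
 [-0.15   0.114 -1.084 -0.019  0.     0.   ]
 [-0.129  0.166 -1.065 -0.019  0.     0.   ]
 [-0.107  0.217 -1.043 -0.019  0.     0.   ]
 [-0.083  0.265 -1.019 -0.019  0.     0.   ]
 [-0.059  0.311 -0.992 -0.019  0.     0.   ]
 [-0.033  0.356 -0.964 -0.019  0.     0.   ]
 [-0.007  0.398 -0.934 -0.019  0.     0.   ]
 [ 0.018  0.438 -0.902 -0.019  0.     0.   ]
 [ 0.043  0.476 -0.868 -0.019  0.     0.   ]
 [ 0.067  0.512 -0.833 -0.019  0.     0.   ]
 [ 0.089  0.546 -0.796 -0.019  0.     0.   ]
 [ 0.109  0.576 -0.758 -0.019  0.     0.   ]
 [ 0.127  0.605 -0.72  -0.019  0.     0.   ]
 [ 0.143  0.631 -0.68  -0.019  0.     0.   ]
 [ 0.156  0.655 -0.639 -0.019  0.     0.   ]
 [ 0.166  0.676 -0.598 -0.019  0.     0.   ]
 [ 0.172  0.695 -0.557 -0.019  0.     0.   ]
 [ 0.176  0.711 -0.515 -0.019  0.     0.   ]]
```

Request:
step_arm(
  plan=[
    [-0.2, -0.2, -1, -0.019, 0, 0],
    [-0.2, -0.15, -1, -0.019, 0, 0],
    [-0.2, -0.1, -1, -0.019, 0, 0],
    [-0.2, -0.05, -1, -0.019, 0, 0],
    [-0.2, 0, -1, -0.019, 0, 0],
    [-0.15, 0.05, -1, -0.019, 0, 0],
    [-0.15, 0.1, -1, -0.019, 0, 0],
    [-0.15, 0.15, -1, -0.019, 0, 0],
  ],
)

```text
t: 1.15
eef_pos: [0.4134, -0.4492, 0.2892]
tool_rot: [-0.402, -0.581, -0.403, 0.581]
contact_force: [0.5, -0.2, 0.1]
gripper_width: 0.998
```

Request:
step_arm(
  plan=[
    [-0.1, 0.2, -1, -0.019, 0, 0],
    [-0.1, 0.25, -1, -0.019, 0, 0],
    [-0.1, 0.3, -1, -0.019, 0, 0],
    [0, 0.35, -0.95, -0.019, 0, 0],
    [0, 0.4, -0.95, -0.019, 0, 0],
    [0, 0.45, -0.9, -0.019, 0, 0],
    [0, 0.5, -0.85, -0.019, 0, 0],
    [0, 0.5, -0.85, -0.019, 0, 0],
  ],
)

```text
t: 2.15
eef_pos: [0.5152, -0.145, 0.3011]
tool_rot: [0.625, 0.331, 0.625, -0.331]
contact_force: [0.8, -0.0, -0.2]
gripper_width: 0.999
```

```bash
python3 - <<'E'
from mv import *
o=bot.get_obs(); print(o['q'].round(2),rot(o['tool_rot']).round(2)); rel([.47,.16,.25],tool([0,1,0]))
E
```

```text
[ 0.66  0.24 -0.59  1.77  0.14  1.18  0.62] [[-0.    0.83  0.56]
 [ 0.    0.56 -0.83]
 [-1.   -0.   -0.  ]]
t 2.15 pos [ 0.51517064 -0.14504562  0.30107926] shift u (old axes) [ 1.278  3.34  -6.948] (new axes) [ 1.277  7.626 -1.129] turn u [-0.1553 -0.     -0.    ] deg 55.9 rows:  7.0 6.0
```

Request:
step_arm(
  plan=[
    [0.16, 0.416, -0.869, -0.0194, 0, 0],
    [0.16, 0.519, -0.811, -0.0194, 0, 0],
    [0.16, 0.614, -0.742, -0.0194, 0, 0],
    [0.16, 0.7, -0.662, -0.0194, 0, 0],
    [0.16, 0.775, -0.572, -0.0194, 0, 0],
    [0.16, 0.839, -0.473, -0.0194, 0, 0],
    [0.16, 0.891, -0.367, -0.0194, 0, 0],
    [0.16, 0.929, -0.256, -0.0194, 0, 0],
  ],
)

```text
t: 3.15
eef_pos: [0.4707, 0.1596, 0.2498]
tool_rot: [0.707, 0.0, 0.707, -0.0]
contact_force: [1.3, 0.1, 0.3]
gripper_width: 1.004
```

```bash
python3 - <<'E'
from mv import *
o=bot.get_obs(); print(o['q'].round(2)); rel([.47,.16,.25],tool([0,1,0])); shot('wrist','w1')
E
```

```text
[ 0.32  0.28 -0.9   1.9   0.25  1.08  0.89]
t 3.15 pos [0.47071858 0.15963613 0.24980719] shift u (old axes) [-0.005  0.009 -0.018] (new axes) [-0.005  0.009 -0.018] turn u [-0.0002  0.      0.0001] deg 0.1 rows:  1.0 1.0
```

View pics/w1.png

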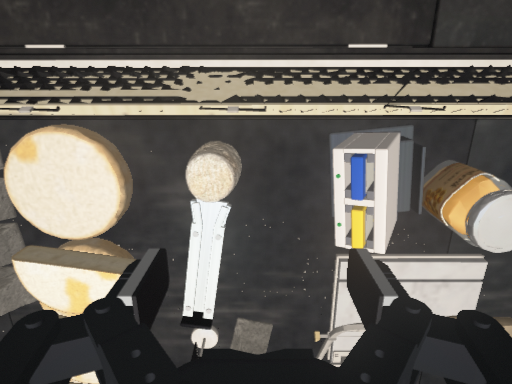

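```bash
cat > fit2.py <<'E'
from h import *
from scipy.optimize import least_squares
import sys
def dock(n,verbose=True):
    p,d,T,K=load(n); P=cloud(d,T,K); hsv=cv2.cvtColor(p,cv2.COLOR_RGB2HSV)
    ok=(P[...,0]>.40)&(P[...,0]<.62)&(P[...,1]>.2)&(P[...,1]<.34)&(P[...,2]>.06)&(P[...,2]<.13)
    Y=P[ok&(cv2.inRange(hsv,(20,130,100),(34,255,255))>0)&(P[...,2]>.095)]; B=P[ok&(cv2.inRange(hsv,(100,110,50),(128,255,255))>0)&(P[...,2]>.095)]
    print(n,'yellow',len(Y),np.median(Y,0).round(4),'blue',len(B),np.median(B,0).round(4))
    # face: white points near plane
    W=P[ok&(hsv[...,1]<60)&(hsv[...,2]>120)]
    # RANSAC plane with tilt ~30
    best=None; rng=np.random.default_rng(0)
    for _ in range(2000):
        a=W[rng.choice(len(W),3,False)]; nn=np.cross(a[1]-a[0],a[2]-a[0]); L=np.linalg.norm(nn)
        if L<1e-7: continue
        nn/=L; nn*=np.sign(nn[2]); 
        if abs(nn[2]-.866)>.06 or nn[1]>-.3: continue
        i=abs((W-a[0])@nn)<.002
        if best is None or i.sum()>best.sum(): best=i
    F=W[best]; c=F.mean(0); nn=np.linalg.svd(F-c)[2][2]; nn*=np.sign(nn[2])
    print('face',len(F),'n',nn.round(3),'tilt',np.degrees(np.arccos(nn[2])).round(1),'c',c.round(4))
    # 2D rectangle in plane, incl tags
    e1=np.cross([0,0,1],nn);e1/=np.linalg.norm(e1)
    if e1[0]<0:e1=-e1
    e2=np.cross(nn,e1) 
    q=np.stack([(F-c)@e1,(F-c)@e2],1).astype(np.float32)
    r=cv2.minAreaRect(q); ctr=c+r[0][0]*e1+r[0][1]*e2; print('rect',r,'center',ctr.round(4),'e1',e1.round(3),'e2',e2.round(3))
    print('percentile',np.percentile(q,[.5,99.5],axis=0).round(4).tolist(), 'yellow-in-plane',[( (np.median(Y,0)-ctr)@v).round(4) for v in (e1,e2,nn)],'blue',[( (np.median(B,0)-ctr)@v).round(4) for v in (e1,e2,nn)])
    return ctr,nn,e1
if __name__=='__main__':
    for n in sys.argv[1:]: dock(n)
E
python3 fit2.py w1 top0 scene0; sed -i "s/^feats.*//" fit.py; python3 -c "
from fit import *
feats('w1')"
```

```text
w1 yellow 542 [0.5255 0.2609 0.1061] blue 636 [0.4727 0.2554 0.1061]
face 3275 n [ 0.05  -0.498  0.866] tilt 30.0 c [0.4967 0.2628 0.1001]
rect ((0.004845771938562393, -0.002207847312092781), (0.05225667357444763, 0.1101447194814682), 89.96149444580078) center [0.5017 0.2614 0.099 ] e1 [ 0.995  0.099 -0.   ] e2 [-0.086  0.862  0.5  ]
percentile [[-0.0499, -0.0276], [0.0587, 0.0237]] yellow-in-plane [np.float64(0.0236), np.float64(0.0011), np.float64(0.0076)] blue [np.float64(-0.0294), np.float64(0.0009), np.float64(0.0077)]
top0 yellow 165 [0.5287 0.2615 0.1055] blue 152 [0.4771 0.2564 0.1056]
face 687 n [ 0.051 -0.505  0.862] tilt 30.5 c [0.5009 0.2623 0.0996]
rect ((0.0010766200721263885, -0.001956205815076828), (0.05388224869966507, 0.10961774736642838), 89.56536102294922) center [0.5022 0.2608 0.0986] e1 [ 0.995  0.1   -0.   ] e2 [-0.086  0.857  0.508]
percentile [[-0.0534, -0.028], [0.0558, 0.0246]] yellow-in-plane [np.float64(0.0265), np.float64(0.0018), np.float64(0.0069)] blue [np.float64(-0.0254), np.float64(0.0019), np.float64(0.007)]
scene0 yellow 109 [0.5268 0.2648 0.1071
[... 152 characters left out ...]
13), (0.11013723164796829, 0.0500604510307312), 5.668578147888184) center [0.5007 0.2654 0.1035] e1 [ 0.999  0.042 -0.   ] e2 [-0.038  0.906  0.421]
percentile [[-0.0523, -0.0391], [0.0573, 0.0137]] yellow-in-plane [np.float64(0.026), np.float64(-0.0001), np.float64(0.0039)] blue [np.float64(-0.0287), np.float64(-0.0028), np.float64(0.005)]
w1 drum top 2004 0.070317596 (0.48618054389953613, 0.10776505619287491) 0.028684396296739578 [0.48372144 0.10906682]
w1 rail 2447 0.018913930178067584 ((0.6253679394721985, 0.08528183400630951), (0.05090050399303436, 0.18208682537078857), 81.0367660522461)
[[0.53147113 0.07432699]
 [0.71133447 0.04595774]
 [0.71926475 0.09623668]
 [0.5394014  0.12460592]]
```

Request:
step_arm(
  plan=[
    [0.7, -0.64, 0.19, 0, 0, 0],
    [0.7, -0.64, 0.19, 0, 0, 0],
    [0.9, 0, 0, 0, 0, 0],
    [0.9, 0, 0, 0, 0, 0],
    [0.8, 0, 0, 0, 0, 0],
    [0.8, 0, 0, 0, 0, 0],
    [0.5, 0, 0, 0, 0, 0],
    [0.25, 0, 0, 0, 0, 0],
  ],
  fingers=-1,
  force=20,
)

```text
t: 4.2
eef_pos: [0.4858, 0.1073, 0.0273]
tool_rot: [0.707, 0.002, 0.707, -0.002]
contact_force: [-0.1, -0.1, -0.9]
gripper_width: 1.003
```

```bash
python3 - <<'E'
from mv import *
o=bot.get_obs(); print(o['q'].round(2)); rel([.486,.1085,.028],tool([0,1,0])); shot('wrist','w2')
E
```

```text
[ 0.2   0.59 -0.67  2.09  0.6   0.66  0.69]
t 4.2 pos [0.48581701 0.10731674 0.02728539] shift u (old axes) [-0.018  0.03   0.004] (new axes) [-0.018  0.03   0.005] turn u [-0.0007 -0.0001  0.    ] deg 0.3 rows:  1.0 1.0
```

View pics/w2.png

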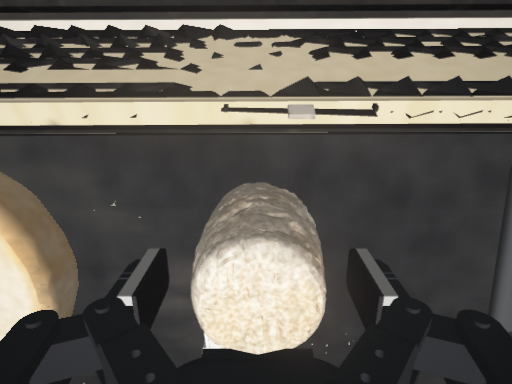

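Request:
step_arm(
  plan=[
    [0, 0, 0, 0, 0, 0],
    [0, 0, 0, 0, 0, 0],
    [0, 0, 0, 0, 0, 0],
    [0, 0, 0, 0, 0, 0],
    [0, 0, 0, 0, 0, 0],
  ],
  fingers=1,
  force=25,
)

```text
t: 4.88
eef_pos: [0.4868, 0.1081, 0.0295]
tool_rot: [0.708, 0.002, 0.706, -0.001]
contact_force: [-1.9, -0.3, 7.7]
gripper_width: 0.682
```

Request:
step_arm(
  plan=[
    [-0.15, 0, 0, 0, 0, 0],
    [-0.15, 0, 0, 0, 0, 0],
    [0, 0.3, 0, 0, 0, 0],
    [0, 0.5, 0, 0, 0, 0],
    [0, 0.55, 0, 0, 0, 0],
    [0, 0.35, 0, 0, 0, 0],
    [0, 0, 0, 0, 0, 0],
  ],
)

```text
t: 5.75
eef_pos: [0.4862, 0.177, 0.0401]
tool_rot: [0.707, 0.001, 0.707, -0.001]
contact_force: [0.0, -0.2, -2.1]
gripper_width: 0.678
```

```bash
python3 - <<'E'
from mv import *
shot('wrist','w3')
E
```

```text
(no output)
```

View pics/w3.png

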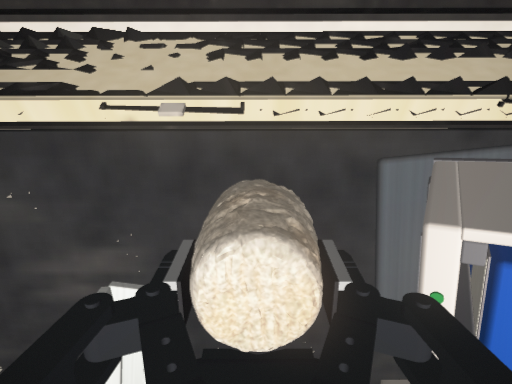

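Request:
step_arm(
  plan=[
    [0.13, 0, 0, 0, 0, 0],
    [0.1, 0, 0, 0, 0, 0],
    [0.03, 0, 0, 0, 0, 0],
    [0, 0, 0, 0, 0, 0],
  ],
)

```text
t: 6.3
eef_pos: [0.4861, 0.1743, 0.0296]
tool_rot: [0.707, 0.001, 0.707, -0.003]
contact_force: [-0.8, -3.9, 1.2]
gripper_width: 0.678
```

Request:
step_arm(
  plan=[
    [-0.1, -0.1, 0, 0, 0, 0],
    [-0.05, -0.15, 0, 0, 0, 0],
    [0, 0, 0, 0, 0, 0],
  ],
)

```text
t: 6.68
eef_pos: [0.4866, 0.1647, 0.0358]
tool_rot: [0.707, 0.002, 0.707, -0.002]
contact_force: [-0.0, 0.4, -2.0]
gripper_width: 0.683
```

```bash
python3 - <<'E'
from mv import *
for n in ['top0','w1']:
    p,d,T,K=load(n); P=cloud(d,T,K); 
    m=(P[...,0]>.44)&(P[...,0]<.53)&(P[...,2]>.004)&(P[...,2]<.06)&(P[...,1]>.15)&(P[...,1]<.40)
    Q=P[m]
    for a in np.arange(.15,.34,.01):
        s=Q[(Q[:,1]>=a)&(Q[:,1]<a+.01)]
        if len(s): print(n,round(a,2),len(s),np.percentile(s[:,2],[5,50,95]).round(3))
E
```

```text
top0 0.15 1 [0.005 0.005 0.005]
top0 0.16 1 [0.006 0.006 0.006]
top0 0.19 2 [0.005 0.005 0.005]
top0 0.2 3 [0.005 0.005 0.005]
top0 0.23 1 [0.004 0.004 0.004]
top0 0.25 1 [0.005 0.005 0.005]
top0 0.29 1 [0.006 0.006 0.006]
top0 0.3 16 [0.055 0.058 0.06 ]
top0 0.31 150 [0.042 0.052 0.059]
top0 0.32 197 [0.03  0.037 0.046]
top0 0.33 223 [0.008 0.036 0.054]
top0 0.34 159 [0.006 0.042 0.058]
w1 0.24 30 [0.005 0.006 0.008]
w1 0.25 295 [0.005 0.007 0.02 ]
w1 0.26 126 [0.006 0.008 0.056]
w1 0.27 106 [0.006 0.025 0.056]
w1 0.28 93 [0.006 0.032 0.057]
w1 0.29 92 [0.006 0.031 0.056]
w1 0.3 91 [0.006 0.032 0.057]
w1 0.31 188 [0.007 0.05  0.059]
w1 0.32 343 [0.008 0.037 0.047]
w1 0.33 721 [0.009 0.037 0.051]
w1 0.34 881 [0.008 0.047 0.058]
```

Request:
step_arm(
  plan=[
    [0.08, 0.07, 0, 0, 0, 0],
    [0.06, 0, 0, 0, 0, 0],
    [0.03, 0, 0, 0, 0, 0],
    [0, 0, 0, 0, 0, 0],
  ],
)

```text
t: 7.18
eef_pos: [0.4861, 0.1688, 0.0295]
tool_rot: [0.707, 0.001, 0.707, -0.001]
contact_force: [-3.0, -1.5, 7.8]
gripper_width: 0.684
```

Request:
step_arm(
  plan=[
    [0, 0, 0, 0, 0, 0],
    [0, 0, 0, 0, 0, 0],
    [0, 0, 0, 0, 0, 0],
  ],
  fingers=-0.6,
)

```text
t: 7.55
eef_pos: [0.4864, 0.1683, 0.0288]
tool_rot: [0.707, 0.002, 0.707, -0.002]
contact_force: [0.2, -0.2, 0.3]
gripper_width: 0.798
```

```bash
python3 - <<'E'
from mv import *
shot('wrist','w4')
E
```

```text
(no output)
```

View pics/w4.png

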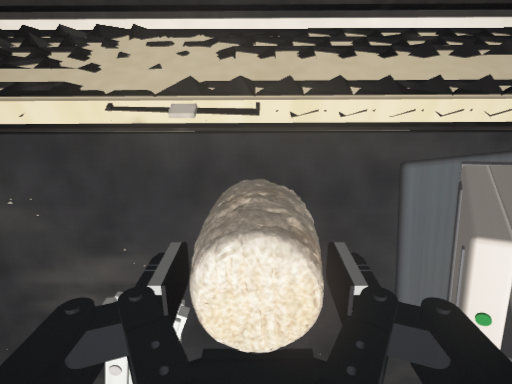

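Request:
step_arm(
  plan=[
    [-0.4, 0, 0, 0, 0, 0],
    [-0.8, 0, 0, 0, 0, 0],
    [-1, 0, 0, 0, 0, 0],
    [-1, 0, 0, 0, 0, 0],
    [-1, 0, 0, 0, 0, 0],
    [-0.8, 0, 0, 0, 0, 0],
  ],
)

```text
t: 8.35
eef_pos: [0.4863, 0.1687, 0.2316]
tool_rot: [0.708, 0.002, 0.706, -0.001]
contact_force: [0.1, -0.5, 0.2]
gripper_width: 0.797
```

```bash
python3 - <<'E'
from mv import *
n=np.array([.050,-.498,.866]);n/=np.linalg.norm(n); s=np.array([.5286,.2641,.099])
print(bot.get_obs()['q'].round(2))
rel(s+.11*n,tool([-.086,.862,.5],-n))
E
```

```text
[ 0.27  0.33 -0.88  1.89  0.29  1.05  0.85]
t 8.35 pos [0.48634609 0.16867829 0.23163964] shift u (old axes) [0.938 1.021 1.188] (new axes) [1.256 0.305 1.289] turn u [-0.016   0.0047  0.0833] deg 30.6 rows:  2.0 3.0
```

Request:
step_arm(
  plan=[
    [0, 0, 0, -0.004, 0.0012, 0.0208],
    [0, 0, 0, -0.004, 0.0012, 0.0208],
    [0, 0, 0, -0.004, 0.0012, 0.0208],
    [0, 0, 0, -0.004, 0.0012, 0.0208],
    [0.63, 0.15, 0.645, 0, 0, 0],
    [0.63, 0.15, 0.645, 0, 0, 0],
    [0, 0, 0, 0, 0, 0],
  ],
  fingers=1,
  force=60,
)

```text
t: 9.22
eef_pos: [0.5343, 0.2101, 0.1912]
tool_rot: [0.672, 0.149, 0.692, 0.217]
contact_force: [-0.6, 1.1, -0.7]
gripper_width: -0.001
```

```bash
python3 - <<'E'
from mv import *
n=np.array([.050,-.498,.866]);n/=np.linalg.norm(n); s=np.array([.5286,.2641,.099])
print(bot.get_obs()['q'].round(2))
rel(s+.11*n,tool([-.086,.862,.5],-n)); shot('wrist','w5')
E
python3 fit2.py w5
```

```text
[ 0.55  0.57 -0.99  1.88 -0.05  0.8   1.38]
t 9.225 pos [0.53429813 0.21010849 0.1912282 ] shift u (old axes) [-0.075  0.021 -0.007] (new axes) [-0.075  0.021 -0.007] turn u [-0.0001 -0.0005 -0.0002] deg 0.2 rows:  1.0 1.0
w5 yellow 775 [0.5264 0.2597 0.1061] blue 869 [0.4738 0.2541 0.1062]
face 5210 n [ 0.051 -0.498  0.866] tilt 30.0 c [0.4972 0.2609 0.0992]
rect ((0.004982456564903259, -0.00016301311552524567), (0.05194918438792229, 0.1099197268486023), 89.96524810791016) center [0.5022 0.2612 0.0991] e1 [ 0.995  0.102 -0.   ] e2 [-0.088  0.861  0.5  ]
percentile [[-0.0499, -0.0259], [0.0588, 0.0255]] yellow-in-plane [np.float64(0.024), np.float64(0.0), np.float64(0.0081)] blue [np.float64(-0.029), np.float64(-0.0001), np.float64(0.0082)]
```

View pics/w5.png

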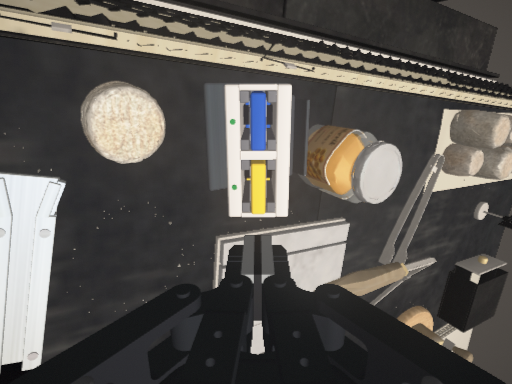

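```bash
python3 - <<'E'
from h import *
p,d,T,K=load('w5');P=cloud(d,T,K);hsv=cv2.cvtColor(p,cv2.COLOR_RGB2HSV)
n=np.array([.051,-.498,.866]);n/=np.linalg.norm(n);e1=np.array([.995,.102,0]);e1-=n*(n@e1);e1/=np.linalg.norm(e1);e2=np.cross(n,e1);c=np.array([.5022,.2612,.0991])
for lo,hi in [((20,130,80),(34,255,255)),((100,110,40),(128,255,255))]:
    Q=P[(cv2.inRange(hsv,lo,hi)>0)]-c; L=np.stack([Q@e1,Q@e2,Q@n],1); L=L[(abs(L[:,0])<.06)&(abs(L[:,1])<.02)&(L[:,2]>.006)&(L[:,2]<.012)]
    print(len(L),np.percentile(L,[1,50,99],axis=0).round(4).tolist())
E
```

```text
732 [[0.0049, -0.0058, 0.0063], [0.0252, -0.0, 0.0082], [0.0472, 0.0058, 0.0098]]
856 [[-0.0486, -0.0058, 0.0064], [-0.0289, 0.0001, 0.0082], [-0.0068, 0.0055, 0.0098]]
```

Request:
step_arm(
  plan=[
    [0.8, 0.02, -0.01, 0, 0, 0],
    [0.8, 0, 0, 0, 0, 0],
    [0.6, 0, 0, 0, 0, 0],
    [0.33, 0, 0, 0, 0, 0],
    [0, 0, 0, 0, 0, 0],
  ],
)

```text
t: 9.9
eef_pos: [0.5283, 0.2595, 0.1044]
tool_rot: [0.672, 0.149, 0.692, 0.216]
contact_force: [0.8, -2.4, 3.8]
gripper_width: -0.001
```

```bash
python3 - <<'E'
from mv import *
n=np.array([.051,-.498,.866]);n/=np.linalg.norm(n); s=np.array([.5284,.2639,.0991])
rel(s+.0*n,tool([-.088,.861,.5],-n)); shot('wrist','w6')
E
```

```text
t 9.9 pos [0.52832935 0.25950217 0.10437587] shift u (old axes) [0.169 0.029 0.013] (new axes) [0.169 0.029 0.013] turn u [-0.0006 -0.0002  0.0002] deg 0.2 rows:  1.0 1.0
```

View pics/w6.png

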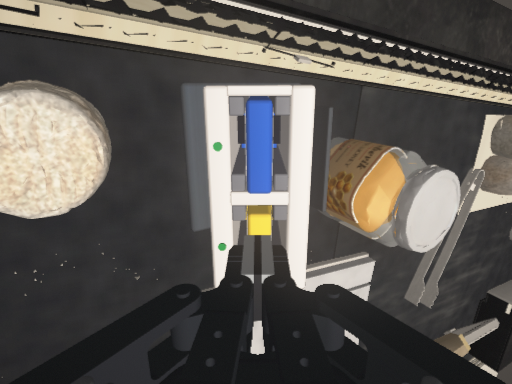

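Request:
step_arm(
  plan=[
    [0.07, 0.02, 0.01, 0, 0, 0],
    [0.07, 0, 0, 0, 0, 0],
    [0.03, 0, 0, 0, 0, 0],
  ],
)

```text
t: 10.32
eef_pos: [0.5284, 0.263, 0.0994]
tool_rot: [0.672, 0.149, 0.692, 0.216]
contact_force: [-2.7, -5.3, 6.5]
gripper_width: -0.002
```

```bash
cat > hh.py <<'E'
from mv import *
n=np.array([.051,-.498,.866]);n/=np.linalg.norm(n); s=np.array([.5284,.2639,.0991])
o=bot.get_obs(); print('h mm',((o['eef_pos']-s)@n*1000).round(2),'F along n',(o['contact_force']@n).round(2),o['contact_force'].round(1))
rel(s,tool([-.088,.861,.5],-n))
E
python3 hh.py
```

```text
h mm 0.69 F along n 8.11 [-2.7 -5.3  6.5]
t 10.325 pos [0.52843215 0.2629729  0.09936297] shift u (old axes) [0.017 0.017 0.002] (new axes) [0.017 0.017 0.002] turn u [-0.0006 -0.0001  0.0002] deg 0.3 rows:  1.0 1.0
```

Request:
step_arm(
  plan=[
    [0.04, 0, 0, 0, 0, 0],
    [0, 0, 0, 0, 0, 0],
  ],
)

```text
t: 10.58
eef_pos: [0.5284, 0.2638, 0.0979]
tool_rot: [0.672, 0.149, 0.692, 0.216]
contact_force: [-1.9, -2.9, 4.7]
gripper_width: -0.0
```

```bash
python3 hh.py
```

```text
h mm -0.97 F along n 5.46 [-1.9 -2.9  4.7]
t 10.575 pos [0.52837261 0.26375792 0.09789862] shift u (old axes) [-0.024  0.018  0.001] (new axes) [-0.024  0.018  0.001] turn u [-0.0007 -0.0001  0.0002] deg 0.3 rows:  1.0 1.0
```

Request:
step_arm(
  plan=[
    [-0.3, 0, 0, 0, 0, 0],
    [-0.6, 0, 0, 0, 0, 0],
    [-0.8, 0, 0, 0, 0, 0],
    [-0.8, 0, 0, 0, 0, 0],
    [0, 0, 0, 0, 0, 0],
    [0, 0, 0, 0, 0, 0],
    [0, 0, 0, 0, 0, 0],
    [0, 0, 0, 0, 0, 0],
  ],
)

```text
t: 11.58
eef_pos: [0.5328, 0.2153, 0.183]
tool_rot: [0.672, 0.149, 0.693, 0.217]
contact_force: [-0.9, 0.3, -0.9]
gripper_width: -0.001
```

```bash
python3 hh.py; python3 - <<'E'
from h import *
p,d,T,K=shot('wrist','w7');P=cloud(d,T,K);hsv=cv2.cvtColor(p,cv2.COLOR_RGB2HSV)
n=np.array([.051,-.498,.866]);n/=np.linalg.norm(n);e1=np.array([.995,.102,0]);e1-=n*(n@e1);e1/=np.linalg.norm(e1);e2=np.cross(n,e1);c=np.array([.5022,.2612,.0991])
for lo,hi in [((20,130,80),(34,255,255)),((100,110,40),(128,255,255))]:
    Q=P[(cv2.inRange(hsv,lo,hi)>0)]-c; L=np.stack([Q@e1,Q@e2,Q@n],1); L=L[(abs(L[:,0])<.06)&(abs(L[:,1])<.02)&(L[:,2]>.0)&(L[:,2]<.06)]
    print(len(L),np.percentile(L,[1,50,99],axis=0).round(4).tolist())
E
```

```text
h mm 97.06 F along n -0.92 [-0.9  0.3 -0.9]
t 11.575 pos [0.53281469 0.21533752 0.18302091] shift u (old axes) [2.426 0.007 0.02 ] (new axes) [2.426 0.005 0.014] turn u [-0.0006 -0.0004  0.0001] deg 0.3 rows:  3.0 1.0
1166 [[0.0046, -0.0083, 0.0026], [0.0184, -0.0024, 0.042], [0.0438, 0.0034, 0.0437]]
913 [[-0.0491, -0.0055, 0.0064], [-0.0288, -0.0002, 0.0082], [-0.0066, 0.0056, 0.0099]]
```

View pics/w7.png

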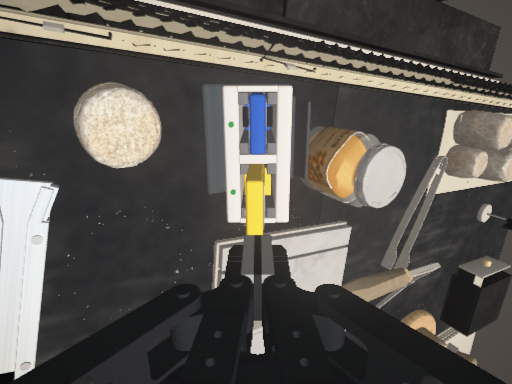

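Request:
step_arm(
  plan=[
    [0, -0.03, 0.014, 0, 0, 0],
    [0, 0, 0, 0, 0, 0],
    [0.5, 0, 0, 0, 0, 0],
    [0.7, 0, 0, 0, 0, 0],
    [0.6, 0, 0, 0, 0, 0],
    [0.35, 0, 0, 0, 0, 0],
    [0.16, 0, 0, 0, 0, 0],
    [0, 0, 0, 0, 0, 0],
  ],
  fingers=-0.1,
)

```text
t: 12.62
eef_pos: [0.5294, 0.2599, 0.1031]
tool_rot: [0.672, 0.149, 0.692, 0.216]
contact_force: [0.2, -0.4, -0.0]
gripper_width: 0.558
```

```bash
python3 hh.py; python3 -c "
from h import *
shot('wrist','w8')"
```

```text
h mm 5.47 F along n 0.16 [ 0.2 -0.4 -0. ]
t 12.625 pos [0.52938864 0.25991174 0.10306673] shift u (old axes) [ 0.137  0.038 -0.014] (new axes) [ 0.137  0.038 -0.014] turn u [-0.0006 -0.0002  0.0001] deg 0.2 rows:  1.0 1.0
```

View pics/w8.png

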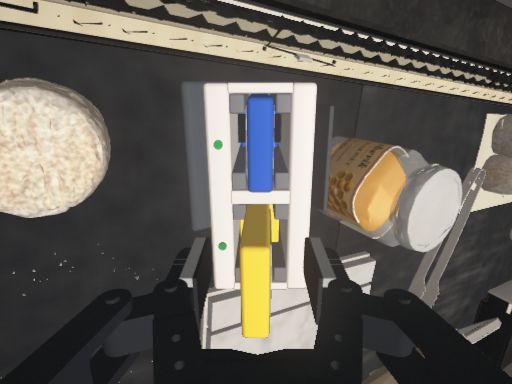

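Request:
step_arm(
  plan=[
    [0, 0, 0, 0, 0, 0],
    [0, 0, 0, 0, 0, 0],
    [0, 0, 0, 0, 0, 0],
    [0, 0, 0, 0, 0, 0],
    [0, 0, 0, 0, 0, 0],
  ],
  fingers=1,
  force=50,
)

```text
t: 13.3
eef_pos: [0.5297, 0.2599, 0.1032]
tool_rot: [0.672, 0.149, 0.692, 0.216]
contact_force: [0.4, -0.5, 3.3]
gripper_width: 0.135
```

```bash
python3 hh.py
```

```text
h mm 5.62 F along n 3.18 [ 0.4 -0.5  3.3]
t 13.3 pos [0.52965582 0.25992164 0.10322599] shift u (old axes) [ 0.14   0.037 -0.021] (new axes) [ 0.14   0.037 -0.021] turn u [-0.0006 -0.0001  0.0001] deg 0.2 rows:  1.0 1.0
```

Request:
step_arm(
  plan=[
    [-0.25, 0, 0, 0, 0, 0],
    [-0.4, 0, 0, 0, 0, 0],
    [-0.5, 0, 0, 0, 0, 0],
    [-0.6, 0, 0, 0, 0, 0],
    [-0.6, 0, 0, 0, 0, 0],
    [0, 0, 0, 0, 0, 0],
  ],
)

```text
t: 14.05
eef_pos: [0.5355, 0.2117, 0.1858]
tool_rot: [0.673, 0.149, 0.691, 0.215]
contact_force: [-0.3, 0.2, -0.6]
gripper_width: 0.134
```

```bash
python3 hh.py; python3 - <<'E'
from mv import *
shot('wrist','w9'); shot('top','top9')
E
```

```text
h mm 101.38 F along n -0.65 [-0.3  0.2 -0.6]
t 14.05 pos [0.53550501 0.2117425  0.18579131] shift u (old axes) [ 2.534  0.058 -0.05 ] (new axes) [ 2.535  0.054 -0.044] turn u [-0.0008  0.0004  0.0003] deg 0.3 rows:  3.0 1.0
```

View pics/w9.png

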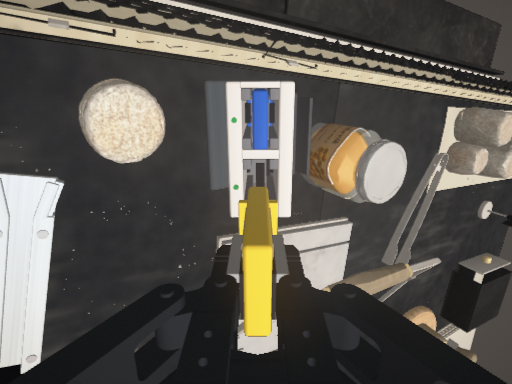

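View pics/top9.png

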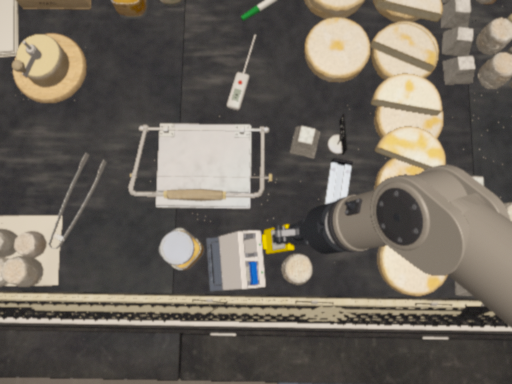

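```bash
cat > tagpose.py <<'E'
from h import *
import sys
p,d,T,K=load(sys.argv[1]); P=cloud(d,T,K); hsv=cv2.cvtColor(p,cv2.COLOR_RGB2HSV)
Tc=np.array(bot.camera_model('wrist')['T_tool_cam']); Tt=T@np.linalg.inv(Tc)
m=(cv2.inRange(hsv,(18,120,60),(36,255,255))>0); m=cv2.erode(m.astype(np.uint8),np.ones((3,3)))>0
L=(P[m]-Tt[:3,3])@Tt[:3,:3]; L=L[(abs(L[:,1])<.03)&(abs(L[:,2])<.05)&(L[:,0]>-.06)&(L[:,0]<.07)]
print(len(L),np.percentile(L,[0.5,50,99.5],axis=0).round(4).tolist())
for a in np.arange(-.045,.05,.005):
    s=L[(L[:,0]>=a)&(L[:,0]<a+.005)]
    if len(s)>4: print('x',a.round(3),len(s),'y',s[:,1].min().round(4),s[:,1].max().round(4),'z',s[:,2].min().round(4),np.median(s[:,2]).round(4),s[:,2].max().round(4))
E
python3 tagpose.py w9
```

```text
4099 [[-0.0375, -0.0106, -0.023], [-0.0356, -0.0002, -0.013], [0.0351, 0.0113, 0.0191]]
x -0.04 2334 y -0.0057 0.0054 z -0.0229 -0.0037 0.0199
x -0.035 220 y -0.0057 0.0054 z -0.0231 -0.0222 0.0203
x -0.03 152 y -0.0055 0.0052 z -0.0233 -0.0224 -0.0213
x -0.025 134 y -0.0053 0.0059 z -0.0232 -0.0224 -0.0207
x -0.02 125 y -0.006 0.0066 z -0.0232 -0.0224 -0.018
x -0.015 116 y -0.0065 0.0066 z -0.0231 -0.0223 -0.0183
x -0.01 111 y -0.0059 0.0065 z -0.0231 -0.0223 -0.0181
x -0.005 90 y -0.0051 0.0067 z -0.0231 -0.0224 -0.0183
x -0.0 98 y -0.0057 0.0069 z -0.023 -0.0224 -0.0167
x 0.005 90 y -0.0063 0.0067 z -0.0229 -0.0224 -0.0181
x 0.01 72 y -0.0061 0.0068 z -0.0231 -0.0223 -0.0183
x 0.015 62 y -0.0056 0.0058 z -0.0229 -0.0224 -0.0209
x 0.02 55 y -0.0047 0.0054 z -0.0228 -0.0224 -0.0216
x 0.025 54 y -0.0048 0.0051 z -0.023 -0.0224 -0.0219
x 0.03 362 y -0.0114 0.0116 z -0.0228 -0.0072 0.0072
x 0.035 24 y -0.0108 0.0108 z -0.0222 -0.0133 0.0014
```

```bash
cat > rail.py <<'E'
from h import *
import sys
def rail(n):
    p,d,T,K=load(n); P=cloud(d,T,K); X,Y,Z=P[...,0],P[...,1],P[...,2]
    m=(X>.5)&(X<.75)&(Y>.0)&(Y<.17)&(Z>.015)&(Z<.0245); Q=P[m]
    u=np.array([.986,-.165])
    for it in range(3):
        u/=np.linalg.norm(u); v=np.array([-u[1],u[0]]); a=Q[:,:2]@u; b=Q[:,:2]@v; mid=[]
        for s in np.arange(a.min(),a.max(),.005):
            i=(a>=s)&(a<s+.005)
            if i.sum()>6:
                lo,hi=np.percentile(b[i],[2,98]); mid.append([s+.0025,(lo+hi)/2,hi-lo,lo,hi])
        mid=np.array(mid); k=(mid[:,2]>.040)&(mid[:,2]<.0465); f=np.polyfit(mid[k,0],mid[k,1],1)
        if it<2: u=u+f[0]*v
    if len(sys.argv)>2: print(mid.round(4))
    amin=np.percentile(a,.2); amax=np.percentile(a,99.8)
    mouth=amin*u+np.polyval(f,amin)*v
    print(n,'yaw',np.degrees(np.arctan2(u[1],u[0])).round(2),'len',amax-amin,'mouth',mouth.round(4),'end',(amax*u+np.polyval(f,amax)*v).round(4),'z',np.median(Q[:,2]).round(4),k.sum())
for n in sys.argv[1].split(','): rail(n)
E
python3 rail.py w1,top0,scene0; python3 rail.py w1 v
```

```text
w1 yaw -8.65 len 0.20259833569825592 mouth [0.5356 0.0991] end [0.7359 0.0687] z 0.0189 34
top0 yaw -8.71 len 0.2302180553441872 mouth [0.5057 0.1029] end [0.7333 0.068 ] z 0.0185 30
scene0 yaw -9.09 len 0.23440487249625136 mouth [0.4979 0.1054] end [0.7294 0.0685] z 0.0201 30
[[0.5168 0.1788 0.048  0.1548 0.2028]
 [0.5218 0.1781 0.0475 0.1544 0.2019]
 [0.5268 0.1779 0.0444 0.1557 0.2001]
 [0.5318 0.1781 0.0407 0.1577 0.1984]
 [0.5368 0.1785 0.041  0.158  0.199 ]
 [0.5418 0.1798 0.0385 0.1605 0.1991]
 [0.5468 0.179  0.0423 0.1578 0.2001]
 [0.5518 0.1786 0.0431 0.1571 0.2002]
 [0.5568 0.1788 0.0425 0.1575 0.2   ]
 [0.5618 0.179  0.0424 0.1578 0.2002]
 [0.5668 0.1784 0.0423 0.1572 0.1995]
 [0.5718 0.1789 0.0426 0.1576 0.2002]
 [0.5768 0.1789 0.0417 0.158  0.1998]
 [0.5818 0.1785 0.0432 0.1569 0.2001]
 [0.5868 0.1789 0.0426 0.1576 0.2002]
 [0.5918 0.1789 0.0422 0.1578 0.2001]
 [0.5968 0.1786 0.0429 0.1571 0.2   ]
 [0.6018 0.1784 0.0426 0.1571 0.1997]
 [0.6068 0.1789 0.0426 0.1576 0.2002]
 [0.6118 0.1787 0.0413 0.1581 0.1994]
 [0.6168 0.1784 0.043  0.157  0.1999]
 [0.6218 0.1788 0.0425 0.1576 0.2001]
 [0.6268 0.1787 0.0418 0.1578 0.1996]
 [0.6318 0.1785 0.0433 0.1568 0.2001]
 [0.6368 0.1784 0.0422 0.1573 0.1995]
 [0.6418 0.1788 0.0423 0.1576 0.1999]
 [0.6468 0.1785 0.0428 0.1571 0.1999]
 [0.6518 0.1783 0.0425 0.157  0.1995]
 [0.6568 0.1788 0.0426 0.1575 0.2001]
 [0.6618 0.1787 0.0414 0.158  0.1994]
 [0.6668 0.1784 0.0428 0.157  0.1998]
 [0.6718 0.1785 0.043  0.157  0.2   ]
 [0.6768 0.1784 0.042  0.1574 0.1994]
 [0.6818 0.1789 0.0419 0.1579 0.1998]
 [0.6868 0.1784 0.0434 0.1567 0.2001]
 [0.6918 0.1781 0.0421 0.1571 0.1992]
 [0.6968 0.179  0.0419 0.158  0.1999]
 [0.7068 0.2602 0.0379 0.2413 0.2792]
 [0.7118 0.2599 0.0391 0.2404 0.2795]]
w1 yaw -8.65 len 0.20259833569825592 mouth [0.5356 0.0991] end [0.7359 0.0687] z 0.0189 34
```

```bash
python3 - <<'E'
from mv import *
u=np.array([.9886,-.1504,0]); v=np.array([.1504,.9886,0]); M=np.array([.5356,.0991,0])
rel(M-.045*u+[0,0,.14],tool(v))
E
```

```text
t 14.15 pos [0.5338646  0.21264487 0.18406327] shift u (old axes) [-0.315 -2.763 -1.323] (new axes) [ 1.102 -2.8   -0.655] turn u [ 0.0387 -0.0109 -0.0827] deg 33.1 rows:  3.0 4.0
```

Request:
step_arm(
  plan=[
    [0, 0, 0, 0.0097, -0.0027, -0.0207],
    [0, 0, 0, 0.0097, -0.0027, -0.0207],
    [0, 0, 0, 0.0097, -0.0027, -0.0207],
    [0, 0, 0, 0.0097, -0.0027, -0.0207],
    [0, -0.8, -0.2, 0, 0, 0],
    [0.3, -0.8, -0.2, 0, 0, 0],
    [0.4, -0.7, -0.15, 0, 0, 0],
    [0.4, -0.5, -0.1, 0, 0, 0],
  ],
)

```text
t: 15.15
eef_pos: [0.4901, 0.1054, 0.139]
tool_rot: [0.704, 0.053, 0.706, -0.053]
contact_force: [-0.6, -0.5, -1.0]
gripper_width: 0.134
```

```bash
python3 - <<'E'
from mv import *
u=np.array([.9886,-.1504,0]); v=np.array([.1504,.9886,0]); M=np.array([.5356,.0991,0])
print(bot.get_obs()['q'].round(2))
rel(M-.045*u+[0,0,.14],tool(v)); shot('wrist','w10')
E
python3 tagpose.py w10; python3 rail.py w10 v
```

```text
[ 0.18  0.38 -0.62  2.02  0.29  0.84  0.81]
t 15.15 pos [0.49005328 0.10541237 0.1389865 ] shift u (old axes) [-0.025  0.015  0.024] (new axes) [-0.025  0.015  0.024] turn u [ 0.0001 -0.0004  0.0002] deg 0.2 rows:  1.0 1.0
4107 [[-0.0375, -0.0107, -0.023], [-0.0355, -0.0001, -0.0132], [0.0352, 0.0111, 0.0191]]
x -0.04 2327 y -0.0056 0.0054 z -0.0234 -0.0034 0.02
x -0.035 219 y -0.0057 0.0055 z -0.0231 -0.0223 0.0142
x -0.03 153 y -0.0054 0.0053 z -0.0237 -0.0224 -0.0216
x -0.025 136 y -0.0057 0.0059 z -0.023 -0.0224 -0.0209
x -0.02 125 y -0.0064 0.0066 z -0.023 -0.0224 -0.0181
x -0.015 127 y -0.0064 0.0068 z -0.0231 -0.0223 -0.018
x -0.01 110 y -0.0063 0.0066 z -0.0232 -0.0224 -0.0183
x -0.005 100 y -0.0055 0.0068 z -0.0231 -0.0224 -0.0181
x -0.0 86 y -0.0062 0.0065 z -0.023 -0.0224 -0.0182
x 0.005 83 y -0.0063 0.0067 z -0.0231 -0.0224 -0.0181
x 0.01 75 y -0.0055 0.0069 z -0.0229 -0.0223 -0.0178
x 0.015 65 y -0.0056 0.0054 z -0.0228 -0.0224 -0.0206
x 0.02 56 y -0.0046 0.0056 z -0.023 -0.0224 -0.0218
x 0.025 50 y -0.0048 0.0051 z -0.0228 -0.0224 -0.0215
x 0.03 365 y -0.0112 0.0116 z -0.0229 -0.0073 0.0068
x 0.035 30 y -0.0105 0.0116 z -0.0224 -0.0134 -0.0034
[[0.5192 0.1706 0.0494 0.1459 0.1953]
 [0.5242 0.1715 0.0498 0.1466 0.1964]
 [0.6192 0.1692 0.0377 0.1504 0.1881]
 [0.6242 0.1693 0.0384 0.1501 0.1885]
 [0.6292 0.1692 0.0406 0.149  0.1895]
 [0.6342 0.1692 0.0408 0.1488 0.1896]
 [0.6392 0.1693 0.0406 0.149  0.1896]
 [0.6442 0.1691 0.0411 0.1485 0.1896]
 [0.6492 0.1695 0.0403 0.1493 0.1896]
 [0.6542 0.1689 0.0414 0.1482 0.1896]
 [0.6592 0.1694 0.0405 0.1491 0.1897]]
w10 yaw -7.84 len 0.14536992917192348 mouth [0.5351 0.097 ] end [0.6791 0.0773] z 0.0189 7
```

View pics/w10.png

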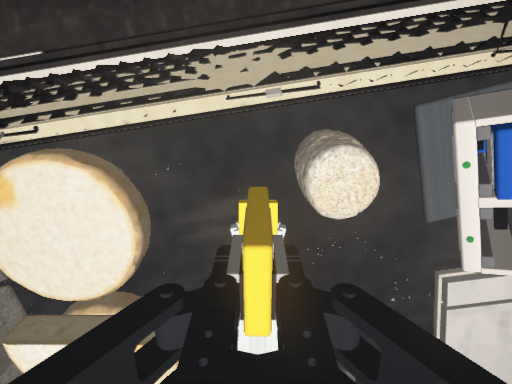

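Request:
step_arm(
  plan=[
    [0.5, 0.015, 0.02, 0, 0, 0],
    [0.7, 0, 0, 0, 0, 0],
    [0.6, 0, 0, 0, 0, 0],
    [0.4, 0, 0, 0, 0, 0],
    [0.1, 0, 0, 0, 0, 0],
    [0, 0, 0, 0, 0, 0],
  ],
)

```text
t: 15.95
eef_pos: [0.4926, 0.1072, 0.0486]
tool_rot: [0.705, 0.053, 0.705, -0.053]
contact_force: [-0.3, -0.2, -0.2]
gripper_width: 0.132
```

```bash
python3 - <<'E'
from mv import *
u=np.array([.9886,-.1504,0]); v=np.array([.1504,.9886,0]); M=np.array([.5356,.0991,0])
o=bot.get_obs();print(o['contact_force'])
rel(M-.045*u+[0,0,.0475],tool(v)); p,d,T,K=shot('scene','s11')
a=proj(np.array([.5,.1,.03]),T,K).astype(int); q=p[a[1]-70:a[1]+70,a[0]-95:a[0]+85]
cv2.imwrite('pics/s11z.png',cv2.resize(q,None,fx=4,fy=4,interpolation=cv2.INTER_CUBIC)[:,:,::-1])
E
```

```text
[-0.27184414 -0.21584775 -0.17572506]
t 15.95 pos [0.49256522 0.10723819 0.04860062] shift u (old axes) [ 0.028 -0.039 -0.031] (new axes) [ 0.028 -0.039 -0.031] turn u [ 0.0001 -0.0001 -0.    ] deg 0.0 rows:  1.0 1.0
```

View pics/s11z.png

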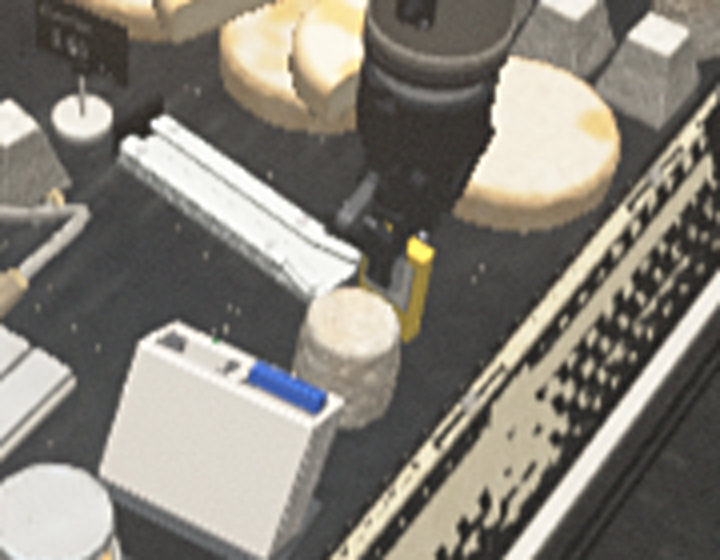

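Request:
step_arm(
  plan=[
    [0.025, -0.04, 0, 0, 0, 0],
    [0, 0, 0.3, 0, 0, 0],
    [0, 0, 0.4, 0, 0, 0],
    [0, 0, 0.4, 0, 0, 0],
    [0, 0, 0.3, 0, 0, 0],
    [0, 0, 0, 0, 0, 0],
  ],
)

```text
t: 16.75
eef_pos: [0.5486, 0.0966, 0.0472]
tool_rot: [0.705, 0.054, 0.705, -0.054]
contact_force: [-0.8, 0.5, -0.4]
gripper_width: 0.132
```

```bash
cat > rr.py <<'E'
from mv import *
u=np.array([.9886,-.1504,0]); v=np.array([.1504,.9886,0]); M=np.array([.5356,.0991,0])
o=bot.get_obs();e=o['eef_pos']-M; f=o['contact_force']; t=o['torque']
print('along rail mm (rail y)',(e@u*1000-105).round(1),'lat',(e@v*1000).round(2),'z',(e[2]*1000).round(2),'F u,v,z',(f@u).round(1),(f@v).round(1),f[2].round(1),'M',t.round(2),'w',o['gripper_width'],'t',o['t'])
rel(M+.158*u+[0,0,.0470],tool(v))
E
python3 rr.py
```

```text
along rail mm (rail y) -91.7 lat -0.53 z 47.22 F u,v,z -0.9 0.4 -0.4 M [ 0.03 -0.02 -0.01] w 0.1317809865091022 t 16.75
t 16.75 pos [0.54864447 0.09657508 0.04722081] shift u (old axes) [0.005 0.018 3.618] (new axes) [0.006 0.013 3.618] turn u [-0.0002 -0.     -0.0001] deg 0.1 rows:  4.0 1.0
```

Request:
step_arm(
  plan=[
    [0, 0.013, 0.2, 0, 0, 0],
    [0, 0, 0.25, 0, 0, 0],
    [0, 0, 0.25, 0, 0, 0],
    [0, 0, 0, 0, 0, 0],
  ],
)

```text
t: 17.25
eef_pos: [0.5763, 0.0928, 0.0473]
tool_rot: [0.705, 0.054, 0.705, -0.054]
contact_force: [0.4, -0.1, -1.0]
gripper_width: 0.13
```

```bash
python3 rr.py; python3 - <<'E'
from mv import *
p,d,T,K=shot('scene','s12')
a=proj(np.array([.57,.1,.03]),T,K).astype(int); q=p[a[1]-70:a[1]+70,a[0]-95:a[0]+85]
cv2.imwrite('pics/s12z.png',cv2.resize(q,None,fx=4,fy=4,interpolation=cv2.INTER_CUBIC)[:,:,::-1])
E
```

```text
along rail mm (rail y) -63.8 lat -0.06 z 47.35 F u,v,z 0.4 -0.0 -1.0 M [-0.   -0.01  0.02] w 0.129611434254284 t 17.25
t 17.25 pos [0.57627781 0.09284687 0.04734727] shift u (old axes) [0.009 0.004 2.921] (new axes) [9.000e-03 2.000e-03 2.921e+00] turn u [-0.0002  0.     -0.    ] deg 0.1 rows:  3.0 1.0
```

View pics/s12z.png

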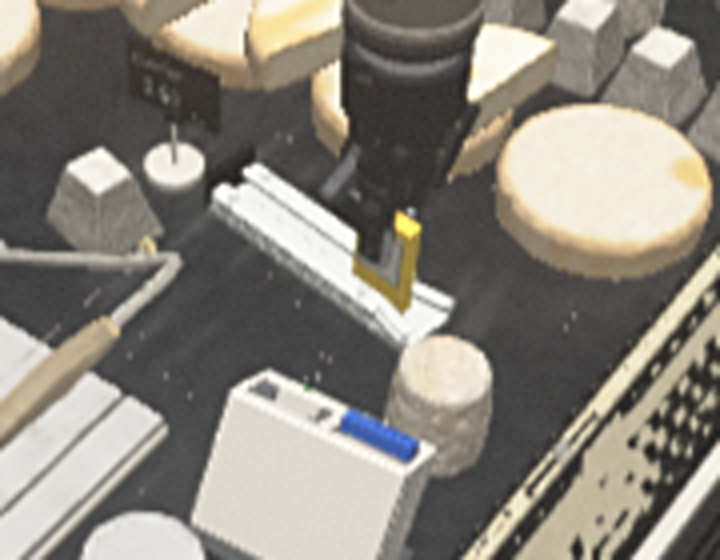

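Request:
step_arm(
  plan=[
    [0, 0, 0.3, 0, 0, 0],
    [0, 0, 0.4, 0, 0, 0],
    [0, 0, 0.5, 0, 0, 0],
    [0, 0, 0.5, 0, 0, 0],
    [0, 0, 0.5, 0, 0, 0],
    [0, 0, 0.25, 0, 0, 0],
    [0, 0, 0, 0, 0, 0],
  ],
)

```text
t: 18.18
eef_pos: [0.6728, 0.0781, 0.047]
tool_rot: [0.705, 0.054, 0.705, -0.054]
contact_force: [0.4, -0.4, -0.2]
gripper_width: 0.136
```

```bash
python3 rr.py
```

```text
along rail mm (rail y) 33.8 lat -0.15 z 47.04 F u,v,z 0.5 -0.4 -0.2 M [ 0.03  0.05 -0.05] w 0.13617968658816296 t 18.175
t 18.175 pos [0.67275542 0.07808377 0.04703673] shift u (old axes) [0.001 0.004 0.481] (new axes) [0.001 0.004 0.481] turn u [-0.0001 -0.0001 -0.    ] deg 0.1 rows:  1.0 1.0
```

Request:
step_arm(
  plan=[
    [0, 0, 0.2, 0, 0, 0],
    [0, 0, 0.15, 0, 0, 0],
    [0, 0, 0.1, 0, 0, 0],
    [0, 0, 0.06, 0, 0, 0],
    [0, 0, 0, 0, 0, 0],
  ],
)

```text
t: 18.8
eef_pos: [0.6917, 0.0754, 0.047]
tool_rot: [0.704, 0.053, 0.706, -0.053]
contact_force: [-2.1, 0.3, -0.9]
gripper_width: 0.131
```

```bash
python3 rr.py
```

```text
along rail mm (rail y) 52.9 lat 0.06 z 47.0 F u,v,z -2.2 -0.0 -0.9 M [-0.01  0.39 -0.02] w 0.1312082967217086 t 18.8
t 18.8 pos [0.69174741 0.07540243 0.04699534] shift u (old axes) [-0.    -0.001  0.002] (new axes) [-0.    -0.001  0.002] turn u [ 0.     -0.0003  0.0001] deg 0.1 rows:  1.0 1.0
```

Request:
step_arm(
  plan=[
    [0, 0, 0.04, 0, 0, 0],
    [0, 0, 0.02, 0, 0, 0],
    [0, 0, 0, 0, 0, 0],
  ],
)

```text
t: 19.18
eef_pos: [0.692, 0.0755, 0.0466]
tool_rot: [0.703, 0.053, 0.707, -0.053]
contact_force: [-7.7, 1.0, 1.7]
gripper_width: 0.136
```

```bash
python3 rr.py
```

```text
along rail mm (rail y) 53.1 lat 0.2 z 46.57 F u,v,z -7.8 -0.2 1.7 M [0.23 1.82 0.02] w 0.13602009378477678 t 19.175
t 19.175 pos [0.69197704 0.07550848 0.04657485] shift u (old axes) [-0.011 -0.005 -0.004] (new axes) [-0.011 -0.005 -0.004] turn u [ 0.0001 -0.0009  0.0002] deg 0.3 rows:  1.0 1.0
```

Request:
step_arm(
  plan=[
    [0, 0, -0.045, 0, 0, 0],
    [0, 0, 0, 0, 0, 0],
  ],
)

```text
t: 19.42
eef_pos: [0.6919, 0.0754, 0.0468]
tool_rot: [0.704, 0.053, 0.706, -0.053]
contact_force: [-4.9, 0.9, -1.3]
gripper_width: 0.133
```

Request:
step_arm(
  plan=[
    [0, 0, 0, 0, 0, 0],
    [0, 0, 0, 0, 0, 0],
    [0, 0, 0, 0, 0, 0],
  ],
  fingers=0.3,
)

```text
t: 19.8
eef_pos: [0.6938, 0.075, 0.0477]
tool_rot: [0.705, 0.054, 0.705, -0.053]
contact_force: [0.4, -0.9, 1.0]
gripper_width: 0.349
```

```bash
python3 rr.py; python3 - <<'E'
from mv import *
p,d,T,K=shot('wrist','w13')
E
python3 tagpose.py w13
```

```text
along rail mm (rail y) 55.0 lat -0.08 z 47.73 F u,v,z 0.6 -0.8 1.0 M [-0.   -0.07  0.01] w 0.34942102909470724 t 19.8
t 19.8 pos [0.6937502  0.07495828 0.04772613] shift u (old axes) [ 0.018  0.002 -0.05 ] (new axes) [ 0.018  0.002 -0.05 ] turn u [-0.0001  0.0001 -0.    ] deg 0.1 rows:  1.0 1.0
3504 [[-0.0355, -0.0061, -0.0254], [-0.0338, -0.0009, -0.0156], [0.035, 0.0046, 0.0172]]
x -0.04 133 y -0.0056 0.0036 z -0.0243 -0.0059 0.0167
x -0.035 2314 y -0.0061 0.0047 z -0.0256 -0.0065 0.0189
x -0.03 143 y -0.0062 0.0043 z -0.0258 -0.0249 -0.0237
x -0.025 122 y -0.0061 0.0042 z -0.0257 -0.0249 -0.024
x -0.02 114 y -0.0062 0.0042 z -0.0256 -0.0248 -0.024
x -0.015 101 y -0.0061 0.004 z -0.0254 -0.0249 -0.0242
x -0.01 88 y -0.0062 0.0037 z -0.0254 -0.0249 -0.0241
x -0.005 78 y -0.006 0.0038 z -0.0256 -0.0249 -0.0242
x -0.0 71 y -0.0061 0.0034 z -0.0255 -0.0249 -0.0242
x 0.005 66 y -0.0058 0.004 z -0.0256 -0.0249 -0.0243
x 0.01 67 y -0.0064 0.0047 z -0.0254 -0.0249 -0.0235
x 0.015 55 y -0.0061 0.0048 z -0.0254 -0.0249 -0.0232
x 0.02 52 y -0.0058 0.0033 z -0.0254 -0.0249 -0.0243
x 0.025 44 y -0.0059 0.0033 z -0.0253 -0.0249 -0.0244
x 0.03 38 y -0.006 0.0029 z -0.0252 -0.025 -0.0245
x 0.035 18 y -0.0055 0.006 z -0.0253 -0.0248 -0.0144
```

View pics/w13.png

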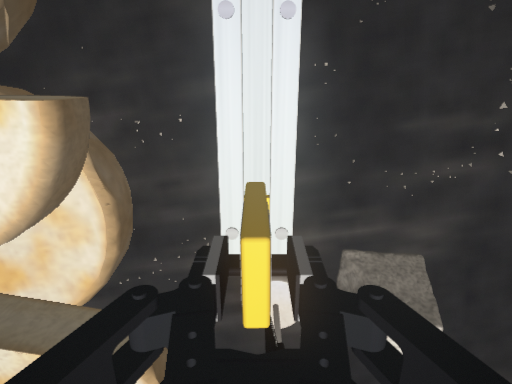

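Request:
step_arm(
  plan=[
    [-0.2, 0, 0, 0, 0, 0],
    [-0.4, 0, 0, 0, 0, 0],
    [-0.8, 0, 0, 0, 0, 0],
    [-1, 0, 0, 0, 0, 0],
    [-1, 0, 0, 0, 0, 0],
    [-0.5, 0, -0.5, 0, 0, 0],
    [0, 0, -0.5, 0, 0, 0],
    [0, 0, 0, 0, 0, 0],
  ],
)

```text
t: 20.85
eef_pos: [0.6529, 0.0819, 0.2051]
tool_rot: [0.705, 0.053, 0.705, -0.053]
contact_force: [0.2, 0.8, 0.1]
gripper_width: 0.347
```

```bash
python3 - <<'E'
from mv import *
print(bot.get_obs()['contact_force'])
p,d,T,K=shot('wrist','w14'); P=cloud(d,T,K); hsv=cv2.cvtColor(p,cv2.COLOR_RGB2HSV)
m=(cv2.inRange(hsv,(18,120,60),(36,255,255))>0); m=cv2.erode(m.astype(np.uint8),np.ones((3,3)))>0
u=np.array([.9886,-.1504,0]); v=np.array([.1504,.9886,0]); M=np.array([.5356,.0991,0])
L=P[m]; L=L[(L[:,0]>.64)&(L[:,0]<.74)&(L[:,1]>.04)&(L[:,1]<.11)]; L=np.stack([(L-M)@u-.105,(L-M)@v,L[:,2]],1)
print('tag rail coords',len(L),np.percentile(L,[1,50,99],axis=0).round(4).tolist())
for a in np.arange(.01,.09,.01):
    s=L[(L[:,2]>=a)&(L[:,2]<a+.01)]
    if len(s)>4: print(a.round(2),len(s),np.percentile(s[:,0],[2,50,98]).round(4),np.percentile(s[:,1],[2,98]).round(4))
p,d,T,K=shot('scene','s14')
a=proj(np.array([.60,.1,.03]),T,K).astype(int); q=p[a[1]-70:a[1]+70,a[0]-95:a[0]+85]
cv2.imwrite('pics/s14z.png',cv2.resize(q,None,fx=4,fy=4,interpolation=cv2.INTER_CUBIC)[:,:,::-1])
E
```

```text
[0.24354179 0.80022469 0.0765916 ]
tag rail coords 622 [[0.0297, -0.0061, 0.0176], [0.0411, -0.0014, 0.0814], [0.0716, 0.0041, 0.0833]]
0.01 12 [0.0299 0.0302 0.0305] [-0.0048  0.0016]
0.02 19 [0.03   0.0302 0.0305] [-0.005   0.0015]
0.03 22 [0.0298 0.0302 0.0313] [-0.0048  0.0046]
0.04 33 [0.0297 0.0302 0.0311] [-0.005   0.0045]
0.05 32 [0.0297 0.0301 0.0308] [-0.0055  0.0038]
0.06 30 [0.0296 0.0302 0.0306] [-0.0053  0.0042]
0.07 45 [0.0295 0.0302 0.0603] [-0.0053  0.0025]
0.08 429 [0.0308 0.05   0.0714] [-0.0059  0.0033]
```

View pics/w14.png

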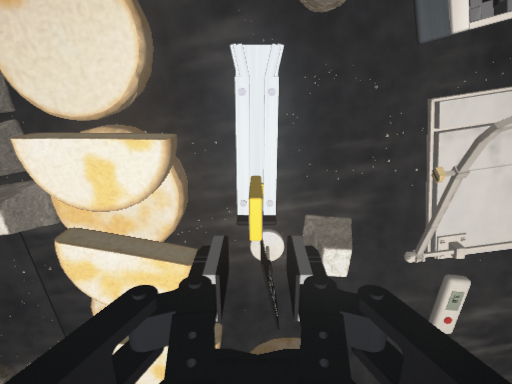

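View pics/s14z.png

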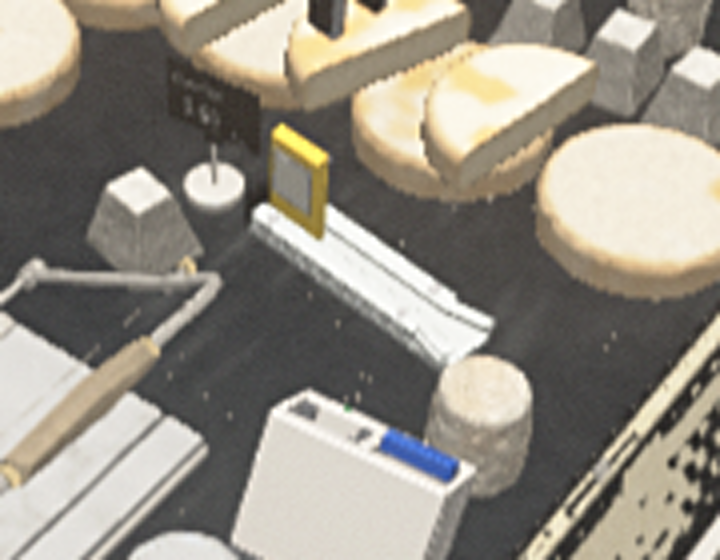

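```bash
python3 - <<'E'
from mv import *
u=np.array([.9886,-.1504,0]); v=np.array([.1504,.9886,0]); M=np.array([.5356,.0991,0])
p,d,T,K=load('w14');P=cloud(d,T,K); L=np.stack([(P-M)@u-.105,(P-M)@v,P[...,2]],-1)
m=(L[...,2]>.014)&(L[...,2]<.025)&(abs(L[...,1])<.032)&(L[...,0]>-.125)&(L[...,0]<.03); Q=L[m]
print('rail extent',np.percentile(Q[:,0],[0,.3,1]).round(4))
for a in np.arange(-.07,.02,.02):
    s=Q[(Q[:,0]>a)&(Q[:,0]<a+.02)]; print(a.round(2),np.percentile(s[:,1],[1,99]).round(4))
c=np.array([.5022,.2612,.0991]);n=np.array([.051,-.498,.866])
p,d,T,K=load('s14');P=cloud(d,T,K);hsv=cv2.cvtColor(p,cv2.COLOR_RGB2HSV)
B=P[(cv2.inRange(hsv,(100,110,50),(128,255,255))>0)]; B=B[abs(B[:,2]-.1)<.04]; print('blue h',np.percentile((B-c)@n,[5,50,95]).round(4), 'before .. scene0:')
p,d,T,K=load('scene0');P=cloud(d,T,K);hsv=cv2.cvtColor(p,cv2.COLOR_RGB2HSV)
B=P[(cv2.inRange(hsv,(100,110,50),(128,255,255))>0)]; B=B[abs(B[:,2]-.1)<.04]; print('blue h',np.percentile((B-c)@n,[5,50,95]).round(4))
p,d,T,K=load('s14');P=cloud(d,T,K);D=P[(P[...,0]>.44)&(P[...,0]<.53)&(P[...,1]>.12)&(P[...,1]<.21)&(P[...,2]>.065)&(P[...,2]<.085)]
cc=D.mean(0); print('drum top',cc.round(4),np.linalg.svd(D-cc)[2][2].round(3))
o=bot.get_obs(); print(o['t'],o['contact_force'].round(2),o['joint_vel'].round(3))
E
```

```text
rail extent [-0.1047 -0.1043 -0.1033]
-0.07 [-0.0218  0.0216]
-0.05 [-0.0212  0.0218]
-0.03 [-0.0217  0.0215]
-0.01 [-0.022   0.0217]
0.01 [-0.0214  0.0212]
blue h [0.0008 0.0063 0.0104] before .. scene0:
blue h [0.0005 0.0065 0.0104]
drum top [0.4826 0.1712 0.0715] [-0.005  0.03   1.   ]
20.95 [ 0.09 -0.79  0.11] [-0.001  0.018  0.008 -0.012  0.002 -0.002 -0.001]
```

```bash
python3 -c "
from station import bot
print(bot.hand_in()); print(bot.get_obs()['t'])"
```

```text
the job is handed in; nothing more can be done
None
the job is handed in; nothing more can be done
```

I handed the job in at about 21 s with the yellow tag home in the rail. `hand_in` gave no verdict.

**What I did**
- I set the drum upright at about (0.486, 0.169), left of the rail mouth.
- I pressed the yellow tag in about 9 mm, and it sprang out to 42 mm proud.
- I gripped it, pulled it out along the slot, stood it up and slid it along the rail. It stopped against the stop with about 8 N of resistance. Then I let go and drew back.

**Last checks**
- **Yellow tag:** upright, with its top at 82 mm. Its origin is at rail y of about 52.2 mm (home is 53), and it is about 1 mm off the centre line. The rail mouth, re-measured without the drum in the way, matched the position I used to within 0.5 mm.
- **Blue tag:** height in the dock unchanged from the start.
- **Drum:** upright on the slate, its top at 71.5 mm.
- **Robot:** clear of everything, with no meaningful contact force.
- **Bystanders:** the price stand and ash brick look untouched in the final pictures. I did not measure them or the honey jar.

**What disagreed:** on my first try at setting the drum down at y = 0.177, about 4 N pushed sideways, probably from a gripper knuckle touching the dock. I lifted and set the drum down about 8 mm further from the dock instead. No check failed at the end.

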